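Load the cold plates and lock the holder

TASK

Get the vaccine cold-plate holder ready for the transport box: slide its keyhole cover along until the wide ends of the slots reach the pins, lift it off and lay it, grip side up, on the counter clear of the holder. Thread every two-holed cold plate over both pins so that they lie flat in one stack (the slab without holes stays out), then put the cover back over the pin heads and slide it fully home so that it is locked under them again. Do not knock over the bottle, jar or vial.

Things in the scene. Friction and masses are not known exactly. Their poses are not given: they have to be found in the camera images.
- holder: Cold-plate holder, fixed to the counter: grey base 160 (x) x 70 (y) x 14 mm high with two upright steel pins at x = +50 and -50 mm, y = 0, reaching 80.5 mm above the counter. Origin: centre of the underside, on the counter; x runs along the line of the pins, z up.
- pin_top (a point): Middle of the top of the holder pin at x = +50 mm (both are alike), 80.5 mm above the counter, axes as the holder. Downwards: round head 11 mm diameter, 6 mm high (top tapered to 6 mm); neck 5 mm diameter, 7.5 mm long; flat shoulder 67 mm above the counter, rim chamfered 1 mm; shaft 20 mm diameter down to the base top at 14 mm.
- cover_c (a point): Cover: loose aluminium plate 160 (x) x 54 (y) x 5 mm, about 160 g, with two keyhole slots along x and a grip rib on top. This point: centre of the plate, half-way up the 5 mm; z to the rib side. At the start it is locked on the holder: on the shoulders, 2.5 mm play under the heads, centred, same axes. Slide it 16 mm to its own -x to bring the wide ends to the pins, then lift. Fits either way round.
- cover_rib (a point): Middle of the cover's black grip rib, axes as the cover: 40 mm along x, 14 mm wide (y), 28 mm high (14 mm up and down from here). In the cover it is at x = +8 mm, y = 0, 16.5 mm above the plate centre.
- cover_wide (a point): Centre of the wide end of one keyhole, in mid-plate, axes as the cover; at x = +66 mm of the plate centre, the other is at x = -34 mm. It is a 15 x 15 mm opening: passes the pin heads, not the shafts. From it a slot 7.5 mm wide runs to -x; the pin neck is locked 16 mm along (x = +50 and -50 mm), the slot closes 3.75 mm past that.
- plate1_c (a point): Two-holed cold plate: loose rigid pale blue plastic slab 140 (x) x 54 (y) x 10 mm with two round through-holes of 25 mm diameter at x = +50 and -50 mm, y = 0. This point: its centre, half-way up. Flat on the counter at the start; symmetric, either face up. About 70 g. May be absent. All alike; the similar slab without holes is not one of them.
- plate2_c (a point): Two-holed cold plate: loose rigid pale blue plastic slab 140 (x) x 54 (y) x 10 mm with two round through-holes of 25 mm diameter at x = +50 and -50 mm, y = 0. This point: its centre, half-way up. Flat on the counter at the start; symmetric, either face up. About 70 g. May be absent. All alike; the similar slab without holes is not one of them.
- plate3_c (a point): Two-holed cold plate: loose rigid pale blue plastic slab 140 (x) x 54 (y) x 10 mm with two round through-holes of 25 mm diameter at x = +50 and -50 mm, y = 0. This point: its centre, half-way up. Flat on the counter at the start; symmetric, either face up. About 70 g. May be absent. All alike; the similar slab without holes is not one of them.
- plate4_c (a point): Two-holed cold plate: loose rigid pale blue plastic slab 140 (x) x 54 (y) x 10 mm with two round through-holes of 25 mm diameter at x = +50 and -50 mm, y = 0. This point: its centre, half-way up. Flat on the counter at the start; symmetric, either face up. About 70 g. May be absent. All alike; the similar slab without holes is not one of them.
- plate5_c (a point): Two-holed cold plate: loose rigid pale blue plastic slab 140 (x) x 54 (y) x 10 mm with two round through-holes of 25 mm diameter at x = +50 and -50 mm, y = 0. This point: its centre, half-way up. Flat on the counter at the start; symmetric, either face up. About 70 g. May be absent. All alike; the similar slab without holes is not one of them.
- bottle: Bystander: clear plastic bottle, 60 mm diameter, 150 mm tall, standing; origin at the centre of its foot.
- jar: Bystander: glass jar with steel lid, 70 mm diameter, 90 mm tall, standing; origin at the centre of its foot.
- vial: Bystander: small glass vial with red cap, 24 mm diameter, 50 mm tall, standing; origin at the centre of its foot.
There are look-alikes about, which are no part of the job. Of the things like the part that bears cover_c, leave any that is brown; of the rest the smaller one is meant.

How it is judged:
By the outcome, as a careful person would: the job done as asked, in the order asked, and still so for the second after the job is handed in, with the robot touching nothing.
Of plate1, plate2, plate3, plate4, plate5 only 3 to 5 are there at a start; the rules pass over those that are not, and their reading is None.
At some moment in a run one of plate1, plate2, plate3, plate4, plate5 may be knocked a few centimetres aside while the robot is not near it.
It also fails if it takes over 210 s, if anything falls off the work surface, if the arm or the gripper's body presses on something with over 40 N, if the wrist force passes 120 N, or if a joint passes its speed limit or range.

ROBOT

A 6-joint arm with a two-finger parallel gripper is mounted at the origin on the work surface. World frame = base frame: x ahead of the robot, y to its left, z up, the work surface at z = 0. Lengths are in m, angles in rad, forces in N, time in s.
With the tool pointing down it reaches from about 0.3 to 1 m from the base axis. Payload 5.1 kg.
Tool frame: the origin (TCP) lies at the very end of the fingers, on their centre line; the grasp point (between the pads) lies 19 mm behind it; z points along the fingers, y is the direction in which the jaws open and shut (so a half turn about z gives the same grasp; the last joint's range is limited). The gripper opens to 95 mm and grips with 3 to 60 N. Pads are 20 mm wide; open, the fingers measure 119 mm over their backs; the gripper's body (75 mm by 180 mm) begins 59 mm behind the grasp point.
Start: joints at [1.022, 0.124, 1.65, -0, 1.367, -0.083], TCP at [0.292, 0.581, 0.215] pointing down, gripper open.
Joint ranges: [-2.61, 2.61], [-1.02, 2.33], [0.03, 2.71], [-1.35, 4.49], [0.32, 2.68], [-2.91, 2.91]. Speed limits (rad/s): [2.57, 2.57, 3.14, 3.14, 3.14, 3.14].

INTERFACE

Orientations are given as a 3x3 rotation matrix whose columns are the frame's x, y, z axes.
In Python, from plant import r gives the robot as it stands.
- The arm moves only by the tool drive_tool, never from a script. Its argument "motion" is a list of rows, each an object with "delta_pos": the shift along the tool's x, y, z as a fraction of full scale, a list of three; "turn": the turn, a rotation vector about the tool's x, y, z as a fraction of full scale, a list of three; "jaw": the opening, from 0 (shut) to 1 (fully open). A call has exactly 5 rows; each row is the pose to reach, as a shift and turn from the pose commanded when the call began, along the tool's axes at that moment, turning the shorter way round; what a row does not reach only later rows make up. Full scale, the value 1, is 250 mm for a shift and 360 degrees for a turn. A row lasts 1/12 s, in which the tool goes at most 41.7 mm and 7.16 degrees, less where a joint would pass 70% of its speed; a pose out of reach is approached as far as the arm can. A call with a number of a shift or a turn outside -1 to 1 is refused whole. A call with a gripper value outside its range is refused whole. The fingers move at their own pace and stop on an object; the grip force is fixed at half the most. Time passes only in rows, so rows that repeat a pose let the fingers close, or fill a call up. It gives the time, the measured TCP pose, the force and the opening at its end, in the units of the state.
- r.get_obs(): the state, without advancing time (a new reading comes with each control period).
- r.read_camera(name): name is "scene" or "top"; returns the picture (420x560x3 uint8, red, green, blue); there is no depth.
- r.calibration(name): a dict with "fx", "fy", "cx", "cy" (pixels), "rvec" (rotation vector, rad) and "tvec" (3), from world to camera coordinates, as OpenCV has them. Camera axes: x right, y down, z forward; pixel columns grow to the right and rows downward; lengths in m; the calibration is good to about 2 mm. A picture is of the moment at which its call begins. calibration takes no time and is no camera call.
- r.job_done(): hands the job in, once; it reports no verdict.
Trained networks look in the newest picture that a camera, given by its name, has taken for a name from the list of things; names that differ only in an ending like _2 or _b are one class to them, and where a whole thing is asked for, a point or a joint stands for the part that bears it (a point fixed in the world has none). Each returns a list of dicts, best first, with "conf" (0 to 1); they miss things now and then, are a little off and sometimes report something else, mostly with a low value. They report only what shows in the picture. A call takes as long as a camera call. They do not tell look-alikes from the thing itself.
- r.spot_in(query, camera): "extent" ([left, top, right, bottom] in pixels, round what is visible of it).
- r.silhouettes(query, camera): "mask" (420x560 bool, what is visible of it) and "extent" ([left, top, right, bottom] in pixels, round what is visible of it).
The state is a dict: "time": time; "q": joint angles; "joint_velocities": joint speeds; "tau": joint torques, N m; "position": TCP position; "eef_rot": TCP orientation; "contact_force": force on the tool from outside, world axes, zero at the start; "moment": the same for the moment, N m; "width": finger opening in m.
Only numpy, scipy, OpenCV 4.12 (cv2) and the standard library are available. Lean on these libraries where they do the work, as an engineer would, in place of code of your own. Each camera call takes 0.05 s, during which the arm holds its last target. There are 200 camera calls.

## Working session

There is one attempt and no reset: what is moved stays moved. The work goes in short steps, Python scripts to look and compute and a tool call to move; the robot and the scene stay as the last step left them, time stands still between calls to the robot, and variables do not carry over. Pictures are saved under pics/ and viewed, about 12 in all and at most 16, crops included, and the job is handed in when it is done.

Besides the shell and the picture viewer there is one more tool, called after ">>>" as a command line: name --argument value ..., lists and objects as JSON in quotes. drive_tool: Moves the arm, as the interface text tells. Shift numbers are shares of 250 mm and turn numbers shares of 360 degrees, none past 1 either way. Its arguments: {"type":"object","properties":{"motion":{"type":"array","items":{"type":"object","properties":{"delta_pos":{"type":"array","items":{"type":"number"}},"turn":{"type":"array","items":{"type":"number"}},"jaw":{"type":"number"}}}}},"required":["motion"]}

```bash
ls; mkdir -p pics; cat > h.py <<'E'
import numpy as np,cv2
from plant import r
def save(cam,name,crop=None,scale=1):
    im=r.read_camera(cam)
    if crop: im=im[crop[1]:crop[3],crop[0]:crop[2]]
    im=cv2.resize(im,None,fx=scale,fy=scale,interpolation=cv2.INTER_CUBIC)
    cv2.imwrite('pics/'+name,im[:,:,::-1]); return im
def cal(cam):
    c=r.calibration(cam);K=np.array([[c['fx'],0,c['cx']],[0,c['fy'],c['cy']],[0,0,1.]])
    return K,cv2.Rodrigues(np.array(c['rvec'],float))[0],np.array(c['tvec'],float).ravel()
def ray(cam,px,z):
    K,R,t=cal(cam);px=np.atleast_2d(px).astype(float)
    d=(R.T@np.linalg.inv(K)@np.c_[px,np.ones(len(px))].T).T;o=-R.T@t
    return o+d*((z-o[2])/d[:,2])[:,None]
def proj(cam,P):
    K,R,t=cal(cam);p=(K@(R@np.atleast_2d(P).T+t[:,None])).T
    return p[:,:2]/p[:,2:]
E
python3 - <<'E'
from h import *
a=save('top','t0.png');b=save('scene','s0.png')
for c in('top','scene'):
    K,R,t=cal(c);print(c,K[0,0],-R.T@t,R[2])
for q in ['holder','plate1_c','cover_c','cover_rib','bottle','jar','vial']:
    for c in('top','scene'):
        for d in r.silhouettes(q,c):
            m=d['mask'].astype(np.uint8)
            (cx,cy),s,an=cv2.minAreaRect(cv2.findNonZero(m))
            z={'plate1_c':.01,'cover_c':.072}.get(q,0)
            print(q,c,round(d['conf'],2),np.round(d['extent']),np.round([cx,cy,*s,an]),np.round(ray(c,[cx,cy],z)[0],3))
o=r.get_obs();print(o['time'],o['position'],o['eef_rot'])
E
```

```text
pics
top 430.0086106257876 [ 0.40592884 -0.0551585   1.29935793] [ 0.05193983  0.01581962 -0.99852491]
scene 436.68375292682816 [0.9200284  0.62210996 0.9033165 ] [-0.36681655 -0.59016912 -0.71912866]
holder top 0.89 [263. 182. 284. 232.] [269. 204.  15.  50.  15.] [ 0.475 -0.011  0.   ]
holder scene 0.56 [271. 226. 332. 263.] [301. 247.  30.  59.  68.] [ 0.472 -0.003 -0.   ]
plate1_c top 0.97 [320. 195. 339. 243.] [330. 218.  46.  18.  90.] [ 0.438 -0.194  0.01 ]
plate1_c scene 0.64 [253. 184. 300. 213.] [276. 199.  15.  46.  65.] [ 0.438 -0.188  0.01 ]
cover_c top 0.95 [403. 264. 455. 294.] [428. 277.  19.  55.  70.] [ 0.275 -0.467  0.072]
cover_c top 0.8 [250. 174. 281. 231.] [264. 203.  19.  57.  15.] [0.474 0.002 0.072]
cover_c top 0.6 [ 92. 185. 169. 241.] [130. 214.  76.  27.  30.] [0.434 0.385 0.072]
cover_c top 0.6 [127. 118. 160. 144.] [143. 132.  32.  23.  30.] [0.674 0.357 0.072]
cover_c scene 0.88 [255. 122. 295. 146.] [275. 132.  42.  13.  23.] [ 0.314 -0.408  0.072]
cover_c scene 0.85 [389. 318. 452. 420.] [420. 369. 113.  38.  74.] [0.477 0.437 0.072]
cover_c scene 0.
[... 624 characters left out ...]
p 0.8 [360. 128. 387. 155.] [372. 142.  20.  28.  45.] [ 0.672 -0.318  0.   ]
bottle scene 0.89 [179. 162. 202. 208.] [188. 186.  49.  21.  81.] [ 0.636 -0.388  0.   ]
jar top 0.85 [127. 120. 158. 143.] [144. 132.  31.  23.  45.] [0.69  0.381 0.   ]
jar scene 0.92 [299. 374. 333. 420.] [315. 396.  46.  36.  90.] [0.666 0.351 0.   ]
jar scene 0.18 [271. 219. 334. 244.] [301. 231.  18.  62.  76.] [ 0.438 -0.051  0.   ]
vial scene 0.4 [277. 151. 282. 163.] [280. 156.  13.   5.  90.] [ 0.318 -0.37   0.   ]
0.8 [0.29194183 0.58074913 0.21470347] [[-8.93499642e-01  4.49063903e-01  3.88955924e-05]
 [ 4.49063904e-01  8.93499640e-01  5.16173488e-05]
 [-1.15737097e-05  6.35866892e-05 -9.99999998e-01]]
```

View pics/t0.png

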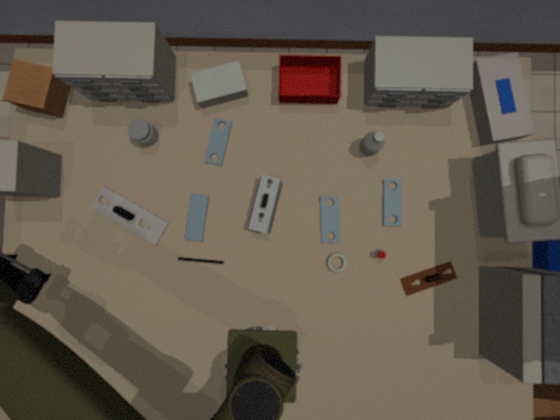

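View pics/s0.png

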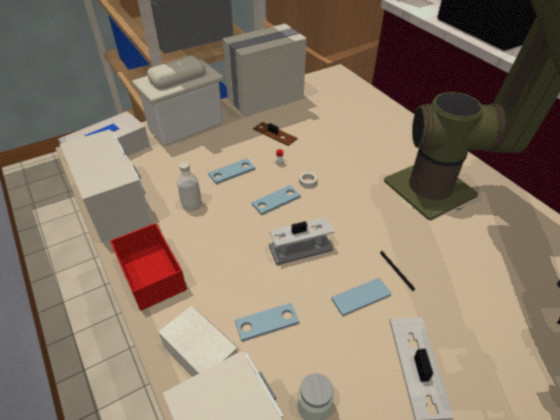

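The top view shows three two-holed plates at about (217,141), (330,218) and (392,202), with the solid slab at (197,217). The small cover on the holder is at (265,204). The large look-alike is at (130,214) and the brown one at (428,277). Next I'll look closely at the holder to see which way the keyholes run, and measure the poses more finely.

```bash
cat >> h.py <<'E'
def plates(cam='top'):
    """pose (x,y,yaw of long axis) of pale blue slabs via colour; holed flag by fill"""
    im=r.read_camera(cam);hsv=cv2.cvtColor(im,cv2.COLOR_RGB2HSV)
    f=im.astype(float);w=np.clip((f[:,:,2]-f[:,:,0]+15)/50,0,1)  # soft blue-red
    m=((hsv[:,:,0]>90)&(hsv[:,:,0]<115)&(hsv[:,:,1]>50)&(hsv[:,:,2]>60)).astype(np.uint8)
    n,l,st,_=cv2.connectedComponentsWithStats(m,connectivity=8);out=[]
    for i in range(1,n):
        if not 250<st[i,4]<2500: continue
        ys,xs=np.nonzero(l==i);p=ray(cam,np.c_[xs,ys],.005)[:,:2]
        c=p.mean(0);u,s,vt=np.linalg.svd(p-c,full_matrices=False)
        (rc,rs,ra)=cv2.minAreaRect((p*1000).astype(np.float32))
        d=vt[0]*np.sign(vt[0][0]+1e-9)
        q=(p-c)@vt.T;L,W=np.ptp(q,axis=0)
        out.append((c[0],c[1],np.degrees(np.arctan2(d[1],d[0])),L*1e3,W*1e3,st[i,4],xs.mean(),ys.mean(),rc[0]/1e3,rc[1]/1e3))
    return out
E
python3 - <<'E'
from h import *
for p in plates(): print(np.round(p,3))
print()
for p in plates('scene'): print(np.round(p,3))
t=save('top','tc.png',(235,160,295,245),6);s=save('scene','sc.png',(255,205,350,270),5)
h=max(t.shape[0],s.shape[0]);pad=lambda a:np.pad(a,((0,h-a.shape[0]),(0,0),(0,0)))
x=np.hstack([pad(t),pad(s)]);print(x.shape);x=cv2.resize(x,None,fx=min(1,795/x.shape[1]),fy=min(1,795/x.shape[1]))
cv2.imwrite('pics/c1.png',x[:,:,::-1])
E
```

```text
[  0.821  -0.719  11.686 104.344  42.679 472.    505.544  95.449   0.821
  -0.719]
[ 3.43000e-01 -8.59000e-01  0.00000e+00  9.50220e+01  3.30290e+01
  3.57000e+02  5.53852e+02  2.55101e+02  3.44000e-01 -8.58000e-01]

[ 5.14000e-01 -1.40700e+00  8.60890e+01  6.04541e+02  9.13070e+01
  7.16000e+02  1.26020e+02  4.81170e+01  5.17000e-01 -1.50700e+00]
(510, 835, 3)
```

View pics/c1.png

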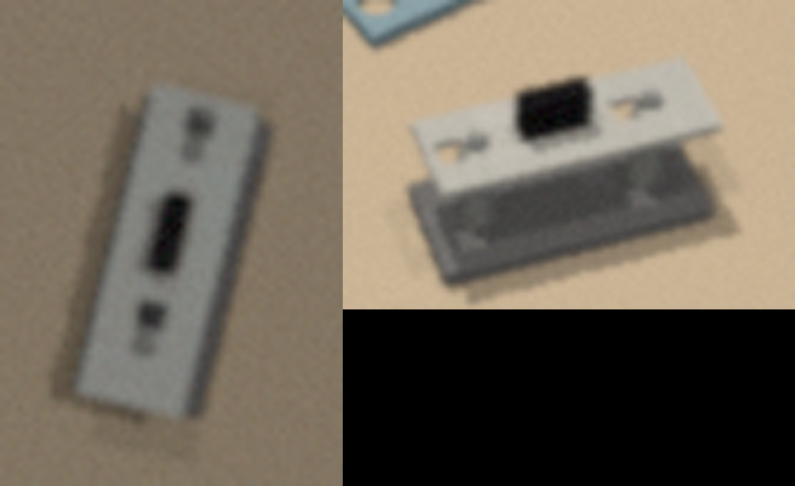

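The wide ends of both keyholes point up in the image, so the cover's +x is roughly world +x and I slide it back toward the robot. The colour mask missed the plates and needs fixing.

```bash
python3 - <<'E'
from h import *
im=r.read_camera('top');hsv=cv2.cvtColor(im,cv2.COLOR_RGB2HSV)
for x,y in [(330,219),(392,202),(217,141),(197,217),(257,222),(272,190),(300,250),(281,200)]: print((x,y),im[y,x],hsv[y,x])
E
sed -i "s/(hsv\[:,:,0\]<115)&(hsv\[:,:,1\]>50)/(hsv[:,:,0]<125)\&(hsv[:,:,1]>35)/" h.py
python3 - <<'E'
from h import *
for p in plates(): print(np.round(p,3))
im=r.read_camera('top').astype(int)
# cover: grey, brighter than base
sub=im[165:245,240:300];rb=sub[:,:,0]-sub[:,:,2];v=sub.max(2)
for y in range(0,80,5): print(y+165,' '.join(f'{a}/{b}' for a,b in zip(v[y,::4],rb[y,::4])))
E
```

```text
(330, 219) [104 118 124] [ 99  41 124]
(392, 202) [105 118 123] [ 98  37 123]
(217, 141) [ 97 112 119] [100  47 119]
(197, 217) [ 99 112 118] [ 99  41 118]
(257, 222) [130 131 126] [ 36  10 131]
(272, 190) [129 135 128] [ 56  13 135]
(300, 250) [129 115  95] [ 18  67 129]
(281, 200) [130 118 100] [ 18  59 130]
[  0.821  -0.719  10.889 106.764  45.077 511.    505.501  95.524   0.821
  -0.719]
[ 6.63000e-01  1.51000e-01 -1.17750e+01  1.35006e+02  4.97920e+01
  5.30000e+02  2.17677e+02  1.41389e+02  6.64000e-01  1.51000e-01]
[ 4.89000e-01 -3.79000e-01  8.03000e-01  1.32701e+02  4.83880e+01
  5.25000e+02  3.91966e+02  2.02347e+02  4.90000e-01 -3.80000e-01]
[ 4.30000e-01  2.08000e-01 -5.75000e+00  1.33864e+02  4.95680e+01
  7.07000e+02  1.96287e+02  2.17485e+02  4.31000e-01  2.08000e-01]
[ 4.33000e-01 -1.92000e-01  1.52900e+00  1.32275e+02  5.04300e+01
  4.94000e+02  3.29271e+02  2.19617e+02  4.35000e-01 -1.93000e-01]
[ 3.43000e-01 -8.59000e-01 -2.78000e-01  9.50240e+01  3.27820e+01
  3.68000e+02  5.53728e+02  2.55174e+02  3.44000e-01 -8.58000e-01]
165 128/31 130/31 129/30 131/32 129/31 1
[... 918 characters left out ...]
 97/7 131/4 134/5 126/5 132/4 109/0 109/27 130/31 131/33 131/37 133/34 130/33
215 130/32 130/33 99/23 123/4 130/4 52/3 114/6 131/3 77/3 128/31 126/33 132/34 130/34 128/35 130/30
220 132/34 127/30 89/22 130/3 130/6 99/5 132/5 132/2 77/7 129/34 131/32 130/33 130/30 130/34 129/33
225 131/33 102/28 91/8 132/7 130/6 134/4 134/3 112/2 109/26 131/33 132/33 132/34 130/33 128/34 130/33
230 128/31 120/30 102/26 98/18 113/5 132/4 132/5 85/2 128/30 128/30 128/34 130/33 131/33 129/34 130/30
235 131/34 127/30 131/31 123/29 122/33 118/30 120/30 123/30 132/32 130/33 131/32 132/31 131/34 131/33 132/33
240 129/33 132/34 129/31 130/33 130/33 130/34 124/30 120/33 128/30 129/34 129/32 132/31 137/35 131/33 133/31
```

```bash
cat >> h.py <<'E'
def yaw(R): return np.degrees(np.arctan2(R[1,0],R[0,0]))
def plan(*T,start=None):
    """targets (x,y,z,yaw deg): print delta_pos and turn for each successive call"""
    o=r.get_obs()
    p,a=(np.array(o['position']),yaw(np.array(o['eef_rot']))) if start is None else (np.array(start[:3]),start[3])
    R=np.array(o['eef_rot']) if start is None else None
    for t in T:
        if R is None: R=Rd(a)
        d=R.T@(np.array(t[:3])-p);da=(t[3]-a+180)%360-180
        print(np.round(t,4),'-> dpos',np.round(d/.25,4),'turn z',round(-da/360,5),'mm',round(np.linalg.norm(d)*1e3),'deg',round(da,2))
        p,a,R=np.array(t[:3]),t[3],None
def Rd(a):
    c,s=np.cos(np.radians(a)),np.sin(np.radians(a));return np.array([[c,s,0],[s,-c,0],[0,0,-1.]])
def cover(z=.072,roi=(235,160,300,245)):
    im=r.read_camera('top').astype(int);x0,y0,x1,y1=roi
    s=im[y0:y1,x0:x1];m=((s.max(2)>115)&(s[:,:,0]-s[:,:,2]<16)).astype(np.uint8)
    c=max(cv2.findContours(m,cv2.RETR_EXTERNAL,cv2.CHAIN_APPROX_NONE)[0],key=cv2.contourArea)[:,0]+[x0,y0]
    p=ray('top',c,z)[:,:2];(rc,rs,ra)=cv2.minAreaRect((p*1000).astype(np.float32));return rc,rs,ra
E
python3 - <<'E'
from h import *
print(cover())
im=r.read_camera('top').astype(int);s=im[185:220,250:280].max(2)
ys,xs=np.nonzero(s<45);p=ray('top',np.c_[xs+250,ys+185],.095)[:,:2];print('dark',len(xs),p.mean(0),np.ptp(p,axis=0))
c,sz,a=cover();ps=(a if abs(a)<45 else a-90)
u=np.array([np.cos(np.radians(ps)),np.sin(np.radians(ps))]);rib=np.array(c)/1e3+.008*u
print('yaw',ps,'rib',rib)
plan((*rib,.17,ps+180),(*rib,.12,ps+180))
E
```

```text
((473.9595947265625, 2.5509033203125), (53.63405227661133, 159.03306579589844), 77.35739135742188)
dark 45 [0.48017533 0.00049772] [0.03118818 0.01362205]
yaw -12.841865539550781 rib [0.48142398 0.00074892]
[4.814000e-01 7.000000e-04 1.700000e-01 1.671581e+02] -> dpos [-1.7192 -1.7324  0.1786] turn z -0.03846 mm 612 deg 13.85
[4.814000e-01 7.000000e-04 1.200000e-01 1.671581e+02] -> dpos [0.  0.  0.2] turn z -0.0 mm 50 deg 0.0
```

```bash
python3 - <<'E'
from h import *
a=np.array(r.get_obs()['position']);b=np.array([.4814,.0007,.17])
plan(*[(*(a+(b-a)*f),167.2) for f in (.33,.66,1)],(.4814,.0007,.09,167.2))
E
```

```text
[  0.3545   0.3893   0.1999 167.2   ] -> dpos [-0.5673 -0.5718  0.0589] turn z -0.03858 mm 202 deg 13.89
[  0.417    0.1979   0.1852 167.2   ] -> dpos [-0.4135 -0.6912  0.0589] turn z -0.0 mm 202 deg 0.0
[4.814e-01 7.000e-04 1.700e-01 1.672e+02] -> dpos [-0.426  -0.7122  0.0607] turn z -0.0 mm 208 deg 0.0
[4.814e-01 7.000e-04 9.000e-02 1.672e+02] -> dpos [-0.   -0.    0.32] turn z -0.0 mm 80 deg 0.0
```

>>> drive_tool --motion '[{"delta_pos": [-0.567, -0.572, 0.059], "turn": [0, 0, -0.0386], "jaw": 0.6}, {"delta_pos": [-0.567, -0.572, 0.059], "turn": [0, 0, -0.0386], "jaw": 0.6}, {"delta_pos": [-0.567, -0.572, 0.059], "turn": [0, 0, -0.0386], "jaw": 0.6}, {"delta_pos": [-0.567, -0.572, 0.059], "turn": [0, 0, -0.0386], "jaw": 0.6}, {"delta_pos": [-0.567, -0.572, 0.059], "turn": [0, 0, -0.0386], "jaw": 0.6}]'

```text
time: 1.72
position: [0.3546, 0.3871, 0.1997]
eef_rot: [[-0.975, 0.221, 0.0], [0.221, 0.975, -0.0], [-0.0, -0.0, -1.0]]
contact_force: [1.1, 0.4, -0.5]
width: 0.0671
```

>>> drive_tool --motion '[{"delta_pos": [-0.414, -0.691, 0.059], "turn": [0, 0, 0], "jaw": 0.6}, {"delta_pos": [-0.414, -0.691, 0.059], "turn": [0, 0, 0], "jaw": 0.6}, {"delta_pos": [-0.414, -0.691, 0.059], "turn": [0, 0, 0], "jaw": 0.6}, {"delta_pos": [-0.414, -0.691, 0.059], "turn": [0, 0, 0], "jaw": 0.6}, {"delta_pos": [-0.414, -0.691, 0.059], "turn": [0, 0, 0], "jaw": 0.6}]'

```text
time: 2.13
position: [0.4174, 0.1956, 0.1853]
eef_rot: [[-0.975, 0.222, 0.001], [0.222, 0.975, -0.0], [-0.001, 0.0, -1.0]]
contact_force: [0.3, 0.3, -0.7]
width: 0.0571
```

>>> drive_tool --motion '[{"delta_pos": [-0.426, -0.712, 0.061], "turn": [0, 0, 0], "jaw": 0.6}, {"delta_pos": [-0.426, -0.712, 0.061], "turn": [0, 0, 0], "jaw": 0.6}, {"delta_pos": [-0.426, -0.712, 0.061], "turn": [0, 0, 0], "jaw": 0.6}, {"delta_pos": [-0.426, -0.712, 0.061], "turn": [0, 0, 0], "jaw": 0.6}, {"delta_pos": [-0.426, -0.712, 0.061], "turn": [0, 0, 0], "jaw": 0.6}]'

```text
time: 2.55
position: [0.4818, -0.0014, 0.1702]
eef_rot: [[-0.975, 0.222, 0.001], [0.222, 0.975, -0.0], [-0.001, 0.0, -1.0]]
contact_force: [1.3, 0.7, 0.1]
width: 0.0568
```

```bash
python3 - <<'E'
from h import *
o=r.get_obs();print(o['time'],o['contact_force'],o['position'],o['width'])
plan((.4814,.0007,.082,167.2))
save('scene','s2.png',(215,140,415,280),4)
E
```

```text
2.55 [1.3171733  0.72569747 0.0802259 ] [ 0.48180357 -0.00136725  0.17019804] 0.056773788982291275
[4.814e-01 7.000e-04 8.200e-02 1.672e+02] -> dpos [0.0038 0.0076 0.3528] turn z -2e-05 mm 88 deg 0.01
```

View pics/s2.png

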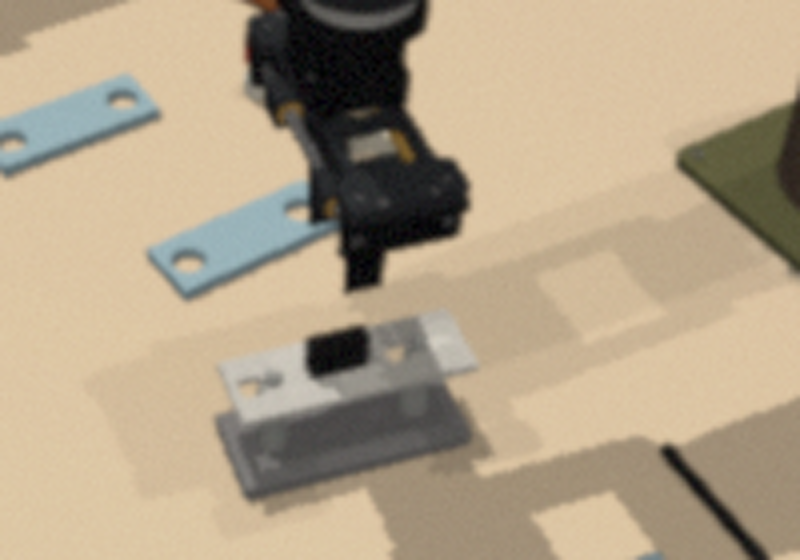

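The gripper is over the rib with the jaws spanning its width. I'll go down and close.

>>> drive_tool --motion '[{"delta_pos": [0, 0, 0.1], "turn": [0, 0, 0], "jaw": 0.6}, {"delta_pos": [0, 0, 0.2], "turn": [0, 0, 0], "jaw": 0.6}, {"delta_pos": [0, 0, 0.3], "turn": [0, 0, 0], "jaw": 0.6}, {"delta_pos": [0, 0, 0.372], "turn": [0, 0, 0], "jaw": 0.6}, {"delta_pos": [0, 0, 0.372], "turn": [0, 0, 0], "jaw": 0.6}]'

```text
time: 3.02
position: [0.4781, 0.0012, 0.0726]
eef_rot: [[-0.975, 0.222, -0.008], [0.222, 0.975, 0.001], [0.008, -0.001, -1.0]]
contact_force: [-1.2, 0.8, -0.2]
width: 0.0572
```

>>> drive_tool --motion '[{"delta_pos": [0, 0, 0], "turn": [0, 0, 0], "jaw": 0}, {"delta_pos": [0, 0, 0], "turn": [0, 0, 0], "jaw": 0}, {"delta_pos": [0, 0, 0], "turn": [0, 0, 0], "jaw": 0}, {"delta_pos": [0, 0, 0], "turn": [0, 0, 0], "jaw": 0}, {"delta_pos": [0, 0, 0], "turn": [0, 0, 0], "jaw": 0}]'

```text
time: 3.43
position: [0.4824, 0.0008, 0.0783]
eef_rot: [[-0.975, 0.221, 0.002], [0.221, 0.975, -0.0], [-0.002, 0.0, -1.0]]
contact_force: [-0.4, -0.3, -0.2]
width: 0.0292
```

>>> drive_tool --motion '[{"delta_pos": [0, 0, 0], "turn": [0, 0, 0], "jaw": 0}, {"delta_pos": [0, 0, 0], "turn": [0, 0, 0], "jaw": 0}, {"delta_pos": [0, 0, 0], "turn": [0, 0, 0], "jaw": 0}, {"delta_pos": [0, 0, 0], "turn": [0, 0, 0], "jaw": 0}, {"delta_pos": [0, 0, 0], "turn": [0, 0, 0], "jaw": 0}]'

```text
time: 3.85
position: [0.4818, 0.0008, 0.0773]
eef_rot: [[-0.975, 0.221, 0.001], [0.221, 0.975, 0.0], [-0.0, 0.0, -1.0]]
contact_force: [-1.5, 0.6, 3.0]
width: 0.0141
```

>>> drive_tool --motion '[{"delta_pos": [0, 0, -0.002], "turn": [0, 0, 0], "jaw": 0}, {"delta_pos": [0, 0, -0.004], "turn": [0, 0, 0], "jaw": 0}, {"delta_pos": [0, 0, -0.005], "turn": [0, 0, 0], "jaw": 0}, {"delta_pos": [0, 0, -0.005], "turn": [0, 0, 0], "jaw": 0}, {"delta_pos": [0, 0, -0.005], "turn": [0, 0, 0], "jaw": 0}]'

```text
time: 4.27
position: [0.4811, 0.0008, 0.0777]
eef_rot: [[-0.975, 0.221, -0.001], [0.221, 0.975, 0.0], [0.001, -0.0, -1.0]]
contact_force: [-0.1, -0.3, -1.7]
width: 0.0137
```

>>> drive_tool --motion '[{"delta_pos": [0.016, 0, 0], "turn": [0, 0, 0], "jaw": 0}, {"delta_pos": [0.032, 0, 0], "turn": [0, 0, 0], "jaw": 0}, {"delta_pos": [0.048, 0, 0], "turn": [0, 0, 0], "jaw": 0}, {"delta_pos": [0.064, 0, 0], "turn": [0, 0, 0], "jaw": 0}, {"delta_pos": [0.064, 0, 0], "turn": [0, 0, 0], "jaw": 0}]'

```text
time: 4.68
position: [0.4649, 0.0045, 0.0779]
eef_rot: [[-0.975, 0.221, -0.001], [0.221, 0.975, 0.0], [0.001, -0.0, -1.0]]
contact_force: [-0.6, -1.2, -2.9]
width: 0.0141
```

>>> drive_tool --motion '[{"delta_pos": [0, 0, -0.004], "turn": [0, 0, 0], "jaw": 0}, {"delta_pos": [0, 0, -0.008], "turn": [0, 0, 0], "jaw": 0}, {"delta_pos": [0, 0, -0.012], "turn": [0, 0, 0], "jaw": 0}, {"delta_pos": [0, 0, -0.016], "turn": [0, 0, 0], "jaw": 0}, {"delta_pos": [0, 0, -0.016], "turn": [0, 0, 0], "jaw": 0}]'

```text
time: 5.1
position: [0.4663, 0.0043, 0.0825]
eef_rot: [[-0.975, 0.221, 0.001], [0.221, 0.975, -0.0], [-0.001, 0.0, -1.0]]
contact_force: [0.2, 0.5, -2.0]
width: 0.014
```

```bash
python3 - <<'E'
from h import *
plan((.4658,.0042,.11,167.2),(.4658,.0042,.15,167.2),(.638,-.122,.12,167.2),(.638,-.122,.03,167.2),(.638,-.122,.0105,167.2),start=(.4658,.0042,.08225,167.2))
E
```

```text
[4.658e-01 4.200e-03 1.100e-01 1.672e+02] -> dpos [ 0.     0.    -0.111] turn z -0.0 mm 28 deg 0.0
[4.658e-01 4.200e-03 1.500e-01 1.672e+02] -> dpos [ 0.    0.   -0.16] turn z -0.0 mm 40 deg 0.0
[ 6.380e-01 -1.220e-01  1.200e-01  1.672e+02] -> dpos [-0.7835 -0.3397  0.12  ] turn z -0.0 mm 216 deg 0.0
[ 6.380e-01 -1.220e-01  3.000e-02  1.672e+02] -> dpos [0.   0.   0.36] turn z -0.0 mm 90 deg 0.0
[ 6.380e-01 -1.220e-01  1.050e-02  1.672e+02] -> dpos [0.    0.    0.078] turn z -0.0 mm 19 deg 0.0
```

>>> drive_tool --motion '[{"delta_pos": [0, 0, -0.025], "turn": [0, 0, 0], "jaw": 0}, {"delta_pos": [0, 0, -0.05], "turn": [0, 0, 0], "jaw": 0}, {"delta_pos": [0, 0, -0.08], "turn": [0, 0, 0], "jaw": 0}, {"delta_pos": [0, 0, -0.11], "turn": [0, 0, 0], "jaw": 0}, {"delta_pos": [0, 0, -0.111], "turn": [0, 0, 0], "jaw": 0}]'

```text
time: 5.52
position: [0.4674, 0.0041, 0.1124]
eef_rot: [[-0.975, 0.221, 0.004], [0.221, 0.975, -0.0], [-0.004, 0.0, -1.0]]
contact_force: [0.6, 0.2, -2.0]
width: 0.0139
```

```bash
python3 - <<'E'
from h import *
save('scene','s3.png',(215,140,415,280),4)
E
```

```text
(no output)
```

View pics/s3.png

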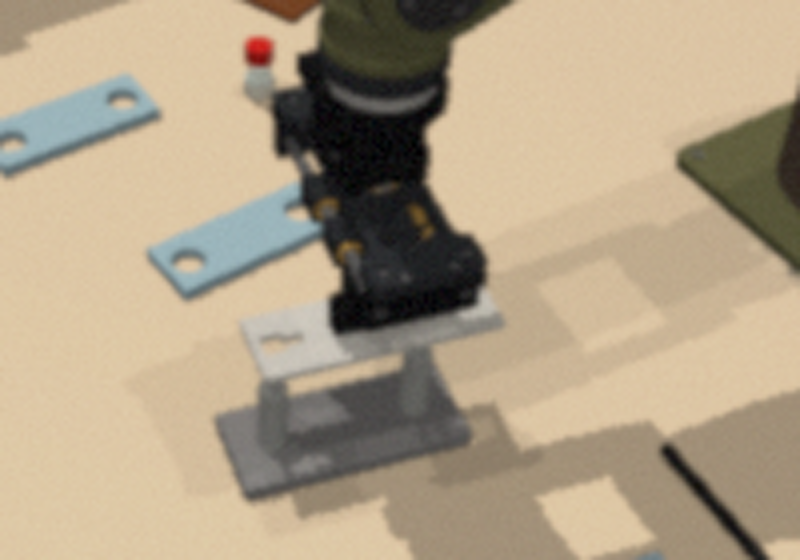

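The cover is clear of the pins. I'll carry it to the free area and lay it down.

>>> drive_tool --motion '[{"delta_pos": [0, 0, -0.04], "turn": [0, 0, 0], "jaw": 0}, {"delta_pos": [0, 0, -0.08], "turn": [0, 0, 0], "jaw": 0}, {"delta_pos": [0, 0, -0.12], "turn": [0, 0, 0], "jaw": 0}, {"delta_pos": [0, 0, -0.16], "turn": [0, 0, 0], "jaw": 0}, {"delta_pos": [0, 0, -0.16], "turn": [0, 0, 0], "jaw": 0}]'

```text
time: 5.98
position: [0.4677, 0.0041, 0.1533]
eef_rot: [[-0.975, 0.221, 0.005], [0.221, 0.975, -0.001], [-0.005, 0.001, -1.0]]
contact_force: [0.5, 0.5, -1.6]
width: 0.0136
```

>>> drive_tool --motion '[{"delta_pos": [-0.157, -0.068, 0], "turn": [0, 0, 0], "jaw": 0}, {"delta_pos": [-0.313, -0.136, 0], "turn": [0, 0, 0], "jaw": 0}, {"delta_pos": [-0.47, -0.204, 0.04], "turn": [0, 0, 0], "jaw": 0}, {"delta_pos": [-0.627, -0.272, 0.08], "turn": [0, 0, 0], "jaw": 0}, {"delta_pos": [-0.7835, -0.3397, 0.12], "turn": [0, 0, 0], "jaw": 0}]'

```text
time: 6.4
position: [0.6329, -0.1183, 0.1215]
eef_rot: [[-0.975, 0.222, 0.0], [0.222, 0.975, -0.0], [-0.0, 0.0, -1.0]]
contact_force: [0.1, 0.4, -1.7]
width: 0.0139
```

>>> drive_tool --motion '[{"delta_pos": [0, 0, 0.09], "turn": [0, 0, 0], "jaw": 0}, {"delta_pos": [0, 0, 0.18], "turn": [0, 0, 0], "jaw": 0}, {"delta_pos": [0, 0, 0.26], "turn": [0, 0, 0], "jaw": 0}, {"delta_pos": [0, 0, 0.33], "turn": [0, 0, 0], "jaw": 0}, {"delta_pos": [0, 0, 0.36], "turn": [0, 0, 0], "jaw": 0}]'

```text
time: 6.82
position: [0.6293, -0.1165, 0.0282]
eef_rot: [[-0.975, 0.222, -0.005], [0.222, 0.975, 0.002], [0.006, 0.0, -1.0]]
contact_force: [-0.8, -0.5, -3.1]
width: 0.0137
```

>>> drive_tool --motion '[{"delta_pos": [0, 0, 0.02], "turn": [0, 0, 0], "jaw": 0}, {"delta_pos": [0, 0, 0.04], "turn": [0, 0, 0], "jaw": 0}, {"delta_pos": [0, 0, 0.06], "turn": [0, 0, 0], "jaw": 0}, {"delta_pos": [0, 0, 0.072], "turn": [0, 0, 0], "jaw": 0}, {"delta_pos": [0, 0, 0.078], "turn": [0, 0, 0], "jaw": 0}]'

```text
time: 7.23
position: [0.6317, -0.117, 0.0128]
eef_rot: [[-0.975, 0.221, 0.001], [0.221, 0.975, -0.0], [-0.001, -0.0, -1.0]]
contact_force: [-0.2, -1.0, -2.1]
width: 0.0137
```

>>> drive_tool --motion '[{"delta_pos": [0, 0, 0], "turn": [0, 0, 0], "jaw": 0}, {"delta_pos": [0, 0, 0], "turn": [0, 0, 0], "jaw": 0}, {"delta_pos": [0, 0, 0], "turn": [0, 0, 0], "jaw": 0.5}, {"delta_pos": [0, 0, 0], "turn": [0, 0, 0], "jaw": 0.5}, {"delta_pos": [0, 0, 0], "turn": [0, 0, 0], "jaw": 0.5}]'

```text
time: 7.65
position: [0.632, -0.1171, 0.0132]
eef_rot: [[-0.975, 0.221, 0.001], [0.221, 0.975, -0.0], [-0.002, -0.0, -1.0]]
contact_force: [-0.8, 0.7, -0.4]
width: 0.0287
```

>>> drive_tool --motion '[{"delta_pos": [0, 0, 0], "turn": [0, 0, 0], "jaw": 0.6}, {"delta_pos": [0, 0, -0.1], "turn": [0, 0, 0], "jaw": 0.6}, {"delta_pos": [0, 0, -0.25], "turn": [0, 0, 0], "jaw": 0.6}, {"delta_pos": [0, 0, -0.4], "turn": [0, 0, 0], "jaw": 0.8}, {"delta_pos": [0, 0, -0.5], "turn": [0, 0, 0], "jaw": 0.8}]'

```text
time: 8.07
position: [0.6327, -0.1173, 0.1416]
eef_rot: [[-0.975, 0.221, 0.004], [0.221, 0.975, -0.001], [-0.004, -0.0, -1.0]]
contact_force: [0.5, -0.3, -0.7]
width: 0.0616
```

```bash
python3 - <<'E'
from h import *
for p in plates(): print(np.round(p,3))
o=r.get_obs();print(o['position'],o['time'])
t=save('top','t4.png',(170,90,430,285),3)
E
```

```text
[  0.821  -0.719  11.089 107.179  44.734 509.    505.495  95.548   0.821
  -0.719]
[ 6.64000e-01  1.50000e-01 -1.10790e+01  1.34671e+02  4.90230e+01
  5.08000e+02  2.17803e+02  1.41163e+02  6.64000e-01  1.50000e-01]
[ 4.90000e-01 -3.79000e-01  9.93000e-01  1.29624e+02  4.88260e+01
  4.56000e+02  3.91789e+02  2.02125e+02  4.89000e-01 -3.80000e-01]
[ 4.30000e-01  2.08000e-01 -6.22900e+00  1.33462e+02  4.88890e+01
  6.90000e+02  1.96329e+02  2.17419e+02  4.31000e-01  2.08000e-01]
[ 4.35000e-01 -1.91000e-01  2.97300e+00  1.32512e+02  4.99100e+01
  4.50000e+02  3.28878e+02  2.18831e+02  4.35000e-01 -1.92000e-01]
[ 3.43000e-01 -8.58000e-01  6.71000e-01  9.75860e+01  3.83710e+01
  3.97000e+02  5.53411e+02  2.55217e+02  3.42000e-01 -8.55000e-01]
[ 0.63571192 -0.11807269  0.14744507] 8.1167
```

View pics/t4.png

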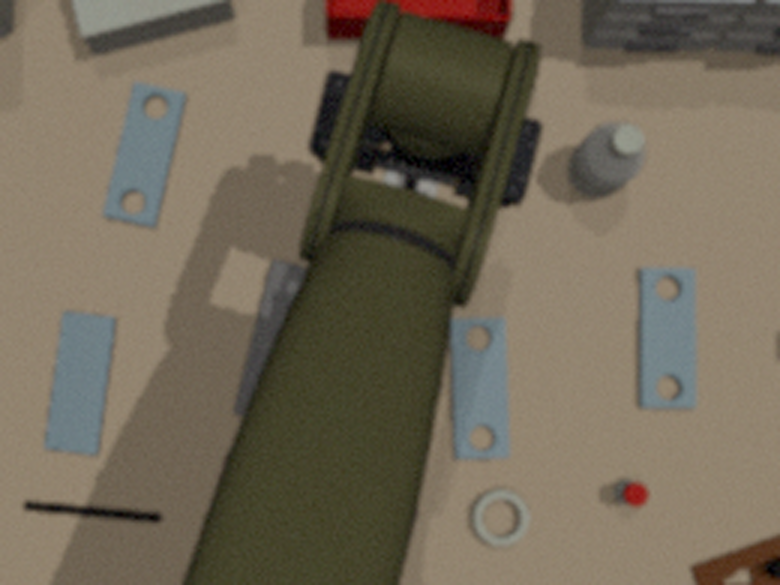

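Everything is still standing and plates A, B and C have not moved. I'll take plate B first, at (0.4345, -0.192) with yaw about 2°.

```bash
python3 - <<'E'
from h import *
plan((.535,-.155,.12,182),(.4345,-.192,.10,182),(.4345,-.192,.03,182),(.4345,-.192,.004,182))
E
```

```text
[ 5.35e-01 -1.55e-01  1.20e-01  1.82e+02] -> dpos [ 0.3599 -0.233   0.0955] turn z -0.04108 mm 110 deg 14.79
[ 4.345e-01 -1.920e-01  1.000e-01  1.820e+02] -> dpos [ 0.4069 -0.1339  0.08  ] turn z 0.0 mm 109 deg 0
[ 4.345e-01 -1.920e-01  3.000e-02  1.820e+02] -> dpos [0.   0.   0.28] turn z 0.0 mm 70 deg 0
[ 4.345e-01 -1.920e-01  4.000e-03  1.820e+02] -> dpos [0.    0.    0.104] turn z 0.0 mm 26 deg 0
```

>>> drive_tool --motion '[{"delta_pos": [0.1, -0.06, 0], "turn": [0, 0, -0.015], "jaw": 0.8}, {"delta_pos": [0.2, -0.12, 0.03], "turn": [0, 0, -0.03], "jaw": 0.8}, {"delta_pos": [0.3, -0.18, 0.06], "turn": [0, 0, -0.0411], "jaw": 0.8}, {"delta_pos": [0.36, -0.233, 0.0955], "turn": [0, 0, -0.0411], "jaw": 0.8}, {"delta_pos": [0.36, -0.233, 0.0955], "turn": [0, 0, -0.0411], "jaw": 0.8}]'

```text
time: 8.58
position: [0.5261, -0.154, 0.11]
eef_rot: [[-0.999, -0.033, -0.006], [-0.033, 0.999, 0.002], [0.006, 0.002, -1.0]]
contact_force: [0.4, 0.2, -0.1]
width: 0.0762
```

>>> drive_tool --motion '[{"delta_pos": [0.12, -0.04, 0.02], "turn": [0, 0, 0], "jaw": 0.8}, {"delta_pos": [0.24, -0.08, 0.04], "turn": [0, 0, 0], "jaw": 0.8}, {"delta_pos": [0.34, -0.11, 0.06], "turn": [0, 0, 0], "jaw": 0.8}, {"delta_pos": [0.407, -0.134, 0.08], "turn": [0, 0, 0], "jaw": 0.8}, {"delta_pos": [0.407, -0.134, 0.08], "turn": [0, 0, 0], "jaw": 0.8}]'

```text
time: 9.0
position: [0.4275, -0.1908, 0.0917]
eef_rot: [[-0.999, -0.033, -0.003], [-0.033, 0.999, 0.001], [0.003, 0.002, -1.0]]
contact_force: [-0.0, 0.4, 0.1]
width: 0.0757
```

>>> drive_tool --motion '[{"delta_pos": [0, 0, 0], "turn": [0, 0, 0], "jaw": 0.8}, {"delta_pos": [0, 0, 0], "turn": [0, 0, 0], "jaw": 0.8}, {"delta_pos": [0, 0, 0], "turn": [0, 0, 0], "jaw": 0.8}, {"delta_pos": [0, 0, 0], "turn": [0, 0, 0], "jaw": 0.8}, {"delta_pos": [0, 0, 0], "turn": [0, 0, 0], "jaw": 0.8}]'

```text
time: 9.42
position: [0.4311, -0.1907, 0.0938]
eef_rot: [[-0.999, -0.036, 0.0], [-0.036, 0.999, -0.0], [-0.0, -0.0, -1.0]]
contact_force: [1.4, -0.2, -0.6]
width: 0.076
```

```bash
python3 - <<'E'
from h import *
plan((.4345,-.192,.03,182),(.4345,-.192,.004,182))
# holder pins tops and base, unobstructed now?
save('top','t5.png',(225,150,355,250),6)
E
```

```text
[ 4.345e-01 -1.920e-01  3.000e-02  1.820e+02] -> dpos [-0.0135 -0.0057  0.2551] turn z 0.00016 mm 64 deg -0.06
[ 4.345e-01 -1.920e-01  4.000e-03  1.820e+02] -> dpos [0.    0.    0.104] turn z 0.0 mm 26 deg 0
```

View pics/t5.png

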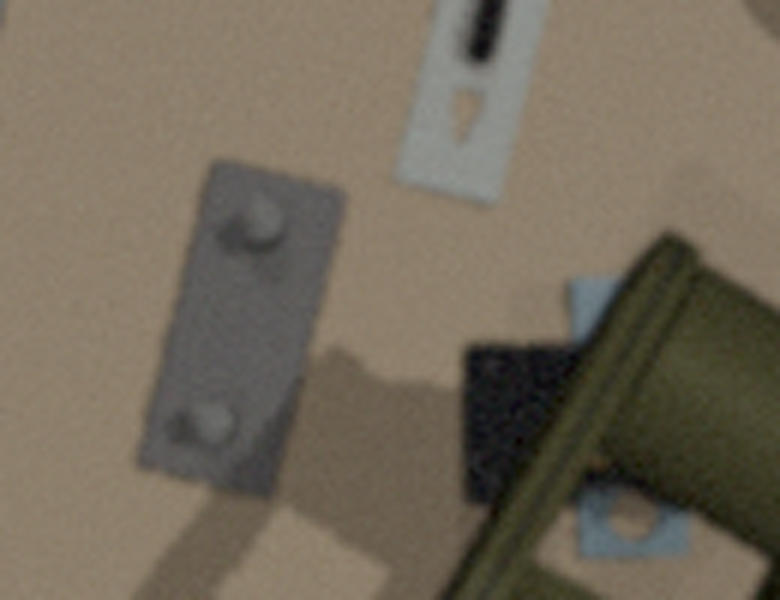

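The bare holder shows clearly, with its base centre at (265.4,204.5) and pin shoulders and heads at about (269,187) and (261,221). The cover lies on the counter with its keyhole visible. I'll check the holder pose from this.

```bash
python3 - <<'E'
from h import *
print(ray('top',[265.2,204.3],.014)[0],ray('top',[265.2,204.3],.014)[0])
c=np.array([[215,160],[345,188],[272,495],[138,465]])/6+[225,150]-.4
p=ray('top',c,.014);print(p.mean(0),[np.degrees(np.arctan2(*(d[1::-1]))) for d in(p[0]-p[3],p[1]-p[2])])
for ctr,ya in (((.4740,.0025),-12.85),((.474,.0008),-12.85)):
    u=np.array([np.cos(np.radians(ya)),np.sin(np.radians(ya))])
    print([np.round((proj('top',[*(np.array(ctr)+s*.05*u),.078])[0]-[225,150])*6+2.5) for s in(1,-1)])
E
```

```text
[0.47406671 0.0009655  0.014     ] [0.47406671 0.0009655  0.014     ]
[0.47488083 0.00150322 0.014     ] [np.float64(-12.661320511415228), np.float64(-12.010323896947845)]
[array([261., 219.]), array([209., 423.])]
[array([264., 219.]), array([212., 423.])]
```

>>> drive_tool --motion '[{"delta_pos": [-0.006, -0.002, 0.07], "turn": [0, 0, 0], "jaw": 0.8}, {"delta_pos": [-0.0135, -0.0057, 0.14], "turn": [0, 0, 0], "jaw": 0.8}, {"delta_pos": [-0.0135, -0.0057, 0.2], "turn": [0, 0, 0], "jaw": 0.8}, {"delta_pos": [-0.0135, -0.0057, 0.25], "turn": [0, 0, 0], "jaw": 0.8}, {"delta_pos": [-0.0135, -0.0057, 0.27], "turn": [0, 0, 0], "jaw": 0.8}]'

```text
time: 9.88
position: [0.4326, -0.1913, 0.024]
eef_rot: [[-0.999, -0.035, -0.003], [-0.035, 0.999, 0.002], [0.003, 0.002, -1.0]]
contact_force: [0.2, -0.4, 0.5]
width: 0.0757
```

>>> drive_tool --motion '[{"delta_pos": [0, 0, 0.02], "turn": [0, 0, 0], "jaw": 0.8}, {"delta_pos": [0, 0, 0.04], "turn": [0, 0, 0], "jaw": 0.8}, {"delta_pos": [0, 0, 0.06], "turn": [0, 0, 0], "jaw": 0.8}, {"delta_pos": [0, 0, 0.08], "turn": [0, 0, 0], "jaw": 0.8}, {"delta_pos": [0, 0, 0.085], "turn": [0, 0, 0], "jaw": 0.8}]'

```text
time: 10.3
position: [0.4334, -0.192, 0.0042]
eef_rot: [[-0.999, -0.035, -0.001], [-0.035, 0.999, 0.0], [0.0, 0.0, -1.0]]
contact_force: [-0.3, -0.5, -0.1]
width: 0.0759
```

>>> drive_tool --motion '[{"delta_pos": [0, 0, 0], "turn": [0, 0, 0], "jaw": 0.5}, {"delta_pos": [0, 0, 0], "turn": [0, 0, 0], "jaw": 0.4}, {"delta_pos": [0, 0, 0], "turn": [0, 0, 0], "jaw": 0.4}, {"delta_pos": [0, 0, 0], "turn": [0, 0, 0], "jaw": 0.4}, {"delta_pos": [0, 0, 0], "turn": [0, 0, 0], "jaw": 0.4}]'

```text
time: 10.72
position: [0.4339, -0.1924, 0.0051]
eef_rot: [[-0.999, -0.035, 0.001], [-0.035, 0.999, -0.0], [-0.001, -0.0, -1.0]]
contact_force: [-0.8, -0.5, 1.1]
width: 0.0532
```

>>> drive_tool --motion '[{"delta_pos": [0, 0, 0], "turn": [0, 0, 0], "jaw": 0.4}, {"delta_pos": [0, 0, -0.1], "turn": [0, 0, 0], "jaw": 0.4}, {"delta_pos": [0, 0, -0.22], "turn": [0, 0, 0], "jaw": 0.4}, {"delta_pos": [0, 0, -0.36], "turn": [0, 0, 0], "jaw": 0.4}, {"delta_pos": [0, 0, -0.5], "turn": [0, 0, 0], "jaw": 0.4}]'

```text
time: 11.13
position: [0.4328, -0.1917, 0.1303]
eef_rot: [[-0.999, -0.035, -0.002], [-0.035, 0.999, 0.001], [0.002, 0.001, -1.0]]
contact_force: [1.2, -0.6, -1.6]
width: 0.0538
```

>>> drive_tool --motion '[{"delta_pos": [0, 0, 0], "turn": [0, 0, 0], "jaw": 0.4}, {"delta_pos": [0, 0, 0], "turn": [0, 0, 0], "jaw": 0.4}, {"delta_pos": [0, 0, 0], "turn": [0, 0, 0], "jaw": 0.4}, {"delta_pos": [0, 0, 0], "turn": [0, 0, 0], "jaw": 0.4}, {"delta_pos": [0, 0, 0], "turn": [0, 0, 0], "jaw": 0.4}]'

```text
time: 11.55
position: [0.4324, -0.1914, 0.1275]
eef_rot: [[-0.999, -0.035, -0.003], [-0.035, 0.999, 0.002], [0.003, 0.002, -1.0]]
contact_force: [0.4, 0.3, 1.0]
width: 0.0535
```

```bash
python3 - <<'E'
from h import *
o=r.get_obs();print(o['width'],o['contact_force'])
plan((.474,.0013,.13,167.4),(.474,.0013,.095,167.4))
E
```

```text
0.053483228594211674 [0.41758637 0.34107946 0.95878807]
[4.740e-01 1.300e-03 1.300e-01 1.674e+02] -> dpos [-0.1933  0.7647 -0.0089] turn z 0.04056 mm 197 deg -14.6
[4.740e-01 1.300e-03 9.500e-02 1.674e+02] -> dpos [0.   0.   0.14] turn z -0.0 mm 35 deg 0.0
```

>>> drive_tool --motion '[{"delta_pos": [-0.045, 0.16, 0], "turn": [0, 0, 0.01], "jaw": 0.4}, {"delta_pos": [-0.09, 0.32, 0], "turn": [0, 0, 0.02], "jaw": 0.4}, {"delta_pos": [-0.135, 0.48, 0], "turn": [0, 0, 0.03], "jaw": 0.4}, {"delta_pos": [-0.17, 0.63, 0], "turn": [0, 0, 0.0406], "jaw": 0.4}, {"delta_pos": [-0.19, 0.765, 0], "turn": [0, 0, 0.0406], "jaw": 0.4}]'

```text
time: 11.97
position: [0.4739, 0.0028, 0.1283]
eef_rot: [[-0.975, 0.22, -0.002], [0.22, 0.975, 0.001], [0.002, 0.0, -1.0]]
contact_force: [1.5, -0.2, -1.0]
width: 0.0535
```

>>> drive_tool --motion '[{"delta_pos": [0, 0, 0], "turn": [0, 0, 0], "jaw": 0.4}, {"delta_pos": [0, 0, 0], "turn": [0, 0, 0], "jaw": 0.4}, {"delta_pos": [0, 0, 0], "turn": [0, 0, 0], "jaw": 0.4}, {"delta_pos": [0, 0, 0], "turn": [0, 0, 0], "jaw": 0.4}, {"delta_pos": [0, 0, 0], "turn": [0, 0, 0], "jaw": 0.4}]'

```text
time: 12.38
position: [0.4741, -0.0005, 0.1293]
eef_rot: [[-0.975, 0.22, -0.001], [0.22, 0.975, -0.0], [0.001, -0.0, -1.0]]
contact_force: [0.7, -0.6, -1.4]
width: 0.0535
```

```bash
python3 - <<'E'
from h import *
o=r.get_obs();print(o['width'],o['contact_force'],o['position'],yaw(o['eef_rot']))
plan((.474,.0013,.095,167.4))
a=save('top','x.png',(225,150,325,250),4);b=save('scene','y.png',(235,160,335,260),4)
cv2.imwrite('pics/c6.png',np.hstack([a,b])[:,:,::-1])
E
```

```text
0.05345600547615657 [ 0.71521827 -0.55602913 -1.35659317] [ 0.47412568 -0.00048259  0.1293294 ] 167.2759881121939
[4.740e-01 1.300e-03 9.500e-02 1.674e+02] -> dpos [0.002  0.0069 0.1373] turn z -0.00034 mm 34 deg 0.12
```

View pics/c6.png

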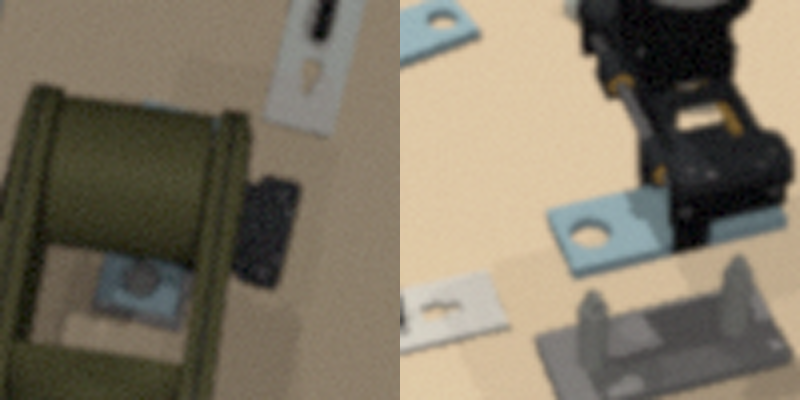

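```bash
python3 - <<'E'
from h import *
print(ray('scene',[282.3,217.7],.134)[0], proj('scene',[.5228,-.0096,.134]))
print(ray('scene',[235+193/4-.4,160+292/4],.0805)[0],ray('scene',[235+336/4-.4,160+258/4],.0805)[0])
E
```

```text
[ 0.52627289 -0.0118278   0.134     ] [[283.98051181 217.74199663]]
[ 0.52576269 -0.00893255  0.0805    ] [0.43077897 0.01302393 0.0805    ]
```

Plate and pins agree to about 1 mm once I add the 2 mm y correction. I'll lower it slowly and watch the force.

>>> drive_tool --motion '[{"delta_pos": [0.002, 0.008, 0.03], "turn": [0, 0, -0.0003], "jaw": 0.4}, {"delta_pos": [0.002, 0.008, 0.06], "turn": [0, 0, -0.0003], "jaw": 0.4}, {"delta_pos": [0.002, 0.008, 0.09], "turn": [0, 0, -0.0003], "jaw": 0.4}, {"delta_pos": [0.002, 0.008, 0.11], "turn": [0, 0, -0.0003], "jaw": 0.4}, {"delta_pos": [0.002, 0.008, 0.13], "turn": [0, 0, -0.0003], "jaw": 0.4}]'

```text
time: 12.9
position: [0.4738, 0.0027, 0.0959]
eef_rot: [[-0.976, 0.217, -0.002], [0.217, 0.976, 0.0], [0.002, -0.0, -1.0]]
contact_force: [0.6, 0.5, -0.7]
width: 0.0536
```

>>> drive_tool --motion '[{"delta_pos": [0, 0, 0.025], "turn": [0, 0, 0], "jaw": 0.4}, {"delta_pos": [0, 0, 0.05], "turn": [0, 0, 0], "jaw": 0.4}, {"delta_pos": [0, 0, 0.075], "turn": [0, 0, 0], "jaw": 0.4}, {"delta_pos": [0, 0, 0.09], "turn": [0, 0, 0], "jaw": 0.4}, {"delta_pos": [0, 0, 0.1], "turn": [0, 0, 0], "jaw": 0.4}]'

```text
time: 13.32
position: [0.474, 0.0027, 0.0714]
eef_rot: [[-0.976, 0.216, -0.001], [0.216, 0.976, 0.0], [0.001, -0.0, -1.0]]
contact_force: [0.2, -0.0, -0.8]
width: 0.0533
```

>>> drive_tool --motion '[{"delta_pos": [0, -0.003, 0.01], "turn": [0, 0, 0], "jaw": 0.4}, {"delta_pos": [0, -0.003, 0.025], "turn": [0, 0, 0], "jaw": 0.4}, {"delta_pos": [0, -0.003, 0.045], "turn": [0, 0, 0], "jaw": 0.4}, {"delta_pos": [0, -0.003, 0.06], "turn": [0, 0, 0], "jaw": 0.4}, {"delta_pos": [0, -0.003, 0.07], "turn": [0, 0, 0], "jaw": 0.4}]'

```text
time: 13.73
position: [0.4739, 0.0019, 0.0541]
eef_rot: [[-0.976, 0.217, -0.001], [0.217, 0.976, 0.0], [0.001, -0.0, -1.0]]
contact_force: [-1.0, 0.5, -0.7]
width: 0.0537
```

>>> drive_tool --motion '[{"delta_pos": [0, 0, 0.02], "turn": [0, 0, 0], "jaw": 0.4}, {"delta_pos": [0, 0, 0.045], "turn": [0, 0, 0], "jaw": 0.4}, {"delta_pos": [0, 0, 0.07], "turn": [0, 0, 0], "jaw": 0.4}, {"delta_pos": [0, 0, 0.09], "turn": [0, 0, 0], "jaw": 0.4}, {"delta_pos": [0, 0, 0.1], "turn": [0, 0, 0], "jaw": 0.4}]'

```text
time: 14.15
position: [0.4735, 0.002, 0.0285]
eef_rot: [[-0.976, 0.217, -0.002], [0.217, 0.976, 0.0], [0.002, -0.0, -1.0]]
contact_force: [-0.2, -0.1, -0.8]
width: 0.0535
```

It threaded with no force. I'll lower the last 8 mm, release and rise.

>>> drive_tool --motion '[{"delta_pos": [0, 0, 0.01], "turn": [0, 0, 0], "jaw": 0.4}, {"delta_pos": [0, 0, 0.02], "turn": [0, 0, 0], "jaw": 0.4}, {"delta_pos": [0, 0, 0.03], "turn": [0, 0, 0], "jaw": 0.4}, {"delta_pos": [0, 0, 0.032], "turn": [0, 0, 0], "jaw": 0.4}, {"delta_pos": [0, 0, 0.032], "turn": [0, 0, 0], "jaw": 0.4}]'

```text
time: 14.57
position: [0.4741, 0.0019, 0.0216]
eef_rot: [[-0.976, 0.217, -0.0], [0.217, 0.976, 0.0], [0.0, -0.0, -1.0]]
contact_force: [0.1, -0.5, -0.6]
width: 0.0536
```

>>> drive_tool --motion '[{"delta_pos": [0, 0, 0], "turn": [0, 0, 0], "jaw": 0.75}, {"delta_pos": [0, 0, 0], "turn": [0, 0, 0], "jaw": 0.75}, {"delta_pos": [0, 0, 0], "turn": [0, 0, 0], "jaw": 0.75}, {"delta_pos": [0, 0, 0], "turn": [0, 0, 0], "jaw": 0.75}, {"delta_pos": [0, 0, 0], "turn": [0, 0, 0], "jaw": 0.75}]'

```text
time: 14.98
position: [0.4744, 0.0019, 0.022]
eef_rot: [[-0.976, 0.217, 0.0], [0.217, 0.976, -0.0], [-0.0, 0.0, -1.0]]
contact_force: [0.1, -0.2, -0.6]
width: 0.0708
```

>>> drive_tool --motion '[{"delta_pos": [0, 0, -0.08], "turn": [0, 0, 0], "jaw": 0.8}, {"delta_pos": [0, 0, -0.2], "turn": [0, 0, 0], "jaw": 0.8}, {"delta_pos": [0, 0, -0.32], "turn": [0, 0, 0], "jaw": 0.8}, {"delta_pos": [0, 0, -0.44], "turn": [0, 0, 0], "jaw": 0.8}, {"delta_pos": [0, 0, -0.5], "turn": [0, 0, 0], "jaw": 0.8}]'

```text
time: 15.4
position: [0.4761, 0.0017, 0.1511]
eef_rot: [[-0.976, 0.216, 0.006], [0.216, 0.976, -0.001], [-0.006, 0.001, -1.0]]
contact_force: [0.9, 0.1, 0.9]
width: 0.0759
```

```bash
python3 - <<'E'
from h import *
for p in plates(): print(np.round(p[:6],3),np.round(p[8:],4))
o=r.get_obs();print(o['position'],o['time'])
plan((.575,-.19,.15,181),(.489,-.3795,.12,181))
plan((.5688,.0763,.15,168.5),(.664,.1505,.12,168.5))
E
```

```text
[  0.821  -0.719  11.275 106.604  44.834 512.   ] [ 0.8212 -0.7192]
[ 6.64000e-01  1.50000e-01 -1.15840e+01  1.35316e+02  4.91100e+01
  5.28000e+02] [0.6639 0.1503]
[ 4.90000e-01 -3.79000e-01  2.12000e+00  1.33009e+02  5.09100e+01
  4.89000e+02] [ 0.4902 -0.3795]
[ 4.29000e-01  2.08000e-01 -5.95300e+00  1.34199e+02  4.97080e+01
  7.07000e+02] [0.4302 0.208 ]
[ 3.4200e-01 -8.5900e-01  3.0300e-01  9.7635e+01  3.5401e+01  3.8200e+02] [ 0.3424 -0.8569]
[0.4774923  0.00161481 0.15329336] 15.45
[ 5.75e-01 -1.90e-01  1.50e-01  1.81e+02] -> dpos [-0.5465 -0.6639  0.0178] turn z -0.0375 mm 215 deg 13.5
[ 4.890e-01 -3.795e-01  1.200e-01  1.810e+02] -> dpos [ 0.3572 -0.7519  0.12  ] turn z 0.0 mm 210 deg 0
[5.688e-01 7.630e-02 1.500e-01 1.685e+02] -> dpos [-0.2918  0.3707  0.0164] turn z -0.00278 mm 118 deg 1.0
[6.640e-01 1.505e-01 1.200e-01 1.685e+02] -> dpos [-0.314   0.3668  0.12  ] turn z -0.0 mm 124 deg 0.0
```

>>> drive_tool --motion '[{"delta_pos": [-0.0766, 0.093, 0], "turn": [0, 0, -0.001], "jaw": 0.8}, {"delta_pos": [-0.153, 0.186, 0], "turn": [0, 0, -0.0025], "jaw": 0.8}, {"delta_pos": [-0.23, 0.28, 0], "turn": [0, 0, -0.0025], "jaw": 0.8}, {"delta_pos": [-0.3065, 0.3724, 0], "turn": [0, 0, -0.0025], "jaw": 0.8}, {"delta_pos": [-0.3065, 0.3724, 0], "turn": [0, 0, -0.0025], "jaw": 0.8}]'

```text
time: 15.87
position: [0.5716, 0.0786, 0.1456]
eef_rot: [[-0.98, 0.199, 0.0], [0.199, 0.98, 0.001], [-0.0, 0.001, -1.0]]
contact_force: [-0.1, 0.1, 0.7]
width: 0.0763
```

>>> drive_tool --motion '[{"delta_pos": [-0.1, 0.12, 0.05], "turn": [0, 0, 0], "jaw": 0.8}, {"delta_pos": [-0.2, 0.24, 0.1], "turn": [0, 0, 0], "jaw": 0.8}, {"delta_pos": [-0.3125, 0.3675, 0.18], "turn": [0, 0, 0], "jaw": 0.8}, {"delta_pos": [-0.3125, 0.3675, 0.28], "turn": [0, 0, 0], "jaw": 0.8}, {"delta_pos": [-0.3125, 0.3675, 0.34], "turn": [0, 0, 0], "jaw": 0.8}]'

```text
time: 16.28
position: [0.6632, 0.1512, 0.0576]
eef_rot: [[-0.98, 0.2, -0.004], [0.2, 0.98, -0.001], [0.004, -0.002, -1.0]]
contact_force: [-0.9, 0.7, -0.2]
width: 0.0761
```

>>> drive_tool --motion '[{"delta_pos": [0, 0, 0.03], "turn": [0, 0, 0], "jaw": 0.8}, {"delta_pos": [0, 0, 0.06], "turn": [0, 0, 0], "jaw": 0.8}, {"delta_pos": [0, 0, 0.09], "turn": [0, 0, 0], "jaw": 0.8}, {"delta_pos": [0, 0, 0.12], "turn": [0, 0, 0], "jaw": 0.8}, {"delta_pos": [0, 0, 0.12], "turn": [0, 0, 0], "jaw": 0.8}]'

```text
time: 16.7
position: [0.6632, 0.1499, 0.031]
eef_rot: [[-0.979, 0.202, -0.001], [0.202, 0.979, -0.0], [0.001, -0.0, -1.0]]
contact_force: [-0.1, -0.0, -0.2]
width: 0.0758
```

```bash
python3 - <<'E'
from h import *
plan((.664,.1505,.004,168.4))
for p in plates(): print(np.round(p[:6],3),np.round(p[8:],4))
E
```

```text
[6.640e-01 1.505e-01 4.000e-03 1.684e+02] -> dpos [-0.0026  0.0031  0.1079] turn z -0.00012 mm 27 deg 0.04
[  0.821  -0.719  11.058 106.359  44.971 509.   ] [ 0.8214 -0.7191]
[ 4.75000e-01  3.00000e-03 -1.03730e+01  1.40704e+02  5.42450e+01
  6.03000e+02] [0.4757 0.0021]
[ 4.8900e-01 -3.7900e-01  4.4500e-01  1.3001e+02  4.8106e+01  4.6300e+02] [ 0.4888 -0.3795]
[ 3.4200e-01 -8.5800e-01  1.5500e-01  9.7654e+01  3.6361e+01  3.9500e+02] [ 0.3424 -0.8569]
```

>>> drive_tool --motion '[{"delta_pos": [-0.001, 0.0015, 0.025], "turn": [0, 0, 0], "jaw": 0.8}, {"delta_pos": [-0.002, 0.003, 0.05], "turn": [0, 0, 0], "jaw": 0.8}, {"delta_pos": [-0.002, 0.003, 0.075], "turn": [0, 0, 0], "jaw": 0.8}, {"delta_pos": [-0.002, 0.003, 0.095], "turn": [0, 0, 0], "jaw": 0.8}, {"delta_pos": [-0.002, 0.003, 0.105], "turn": [0, 0, 0], "jaw": 0.8}]'

```text
time: 17.17
position: [0.6641, 0.1511, 0.0041]
eef_rot: [[-0.98, 0.201, -0.002], [0.201, 0.98, -0.0], [0.002, -0.001, -1.0]]
contact_force: [0.3, -0.2, -0.5]
width: 0.076
```

>>> drive_tool --motion '[{"delta_pos": [0, 0, 0], "turn": [0, 0, 0], "jaw": 0.5}, {"delta_pos": [0, 0, 0], "turn": [0, 0, 0], "jaw": 0.4}, {"delta_pos": [0, 0, 0], "turn": [0, 0, 0], "jaw": 0.4}, {"delta_pos": [0, 0, 0], "turn": [0, 0, 0], "jaw": 0.4}, {"delta_pos": [0, 0, 0], "turn": [0, 0, 0], "jaw": 0.4}]'

```text
time: 17.58
position: [0.6652, 0.1512, 0.006]
eef_rot: [[-0.98, 0.201, 0.001], [0.201, 0.98, 0.0], [-0.001, 0.0, -1.0]]
contact_force: [0.1, 0.5, 1.0]
width: 0.0537
```

>>> drive_tool --motion '[{"delta_pos": [0, 0, 0], "turn": [0, 0, 0], "jaw": 0.4}, {"delta_pos": [0, 0, 0], "turn": [0, 0, 0], "jaw": 0.4}, {"delta_pos": [0, 0, -0.1], "turn": [0, 0, 0], "jaw": 0.4}, {"delta_pos": [0, 0, -0.22], "turn": [0, 0, 0], "jaw": 0.4}, {"delta_pos": [0, 0, -0.36], "turn": [0, 0, 0], "jaw": 0.4}]'

```text
time: 18.0
position: [0.6628, 0.1509, 0.0937]
eef_rot: [[-0.98, 0.201, -0.005], [0.201, 0.98, -0.001], [0.005, -0.002, -1.0]]
contact_force: [0.2, 0.2, -0.5]
width: 0.0533
```

>>> drive_tool --motion '[{"delta_pos": [0, 0, -0.08], "turn": [0, 0, 0], "jaw": 0.4}, {"delta_pos": [0, 0, -0.14], "turn": [0, 0, 0], "jaw": 0.4}, {"delta_pos": [0, 0, -0.14], "turn": [0, 0, 0], "jaw": 0.4}, {"delta_pos": [0, 0, -0.14], "turn": [0, 0, 0], "jaw": 0.4}, {"delta_pos": [0, 0, -0.14], "turn": [0, 0, 0], "jaw": 0.4}]'

```text
time: 18.42
position: [0.6634, 0.1509, 0.128]
eef_rot: [[-0.98, 0.201, -0.004], [0.201, 0.98, -0.001], [0.003, -0.001, -1.0]]
contact_force: [-0.3, 0.3, -0.6]
width: 0.0539
```

```bash
python3 - <<'E'
from h import *
o=r.get_obs();print(o['width'])
plan((.569,.0763,.13,167.5),(.474,.0019,.13,167.5))
E
```

```text
0.05394962435799558
[5.690e-01 7.630e-02 1.300e-01 1.675e+02] -> dpos [ 0.31   -0.3684 -0.0063] turn z 0.00248 mm 120 deg -0.89
[4.740e-01 1.900e-03 1.300e-01 1.675e+02] -> dpos [ 0.3066 -0.3728  0.    ] turn z -0.0 mm 121 deg 0.0
```

>>> drive_tool --motion '[{"delta_pos": [0.078, -0.092, 0], "turn": [0, 0, 0.0012], "jaw": 0.4}, {"delta_pos": [0.156, -0.184, 0], "turn": [0, 0, 0.0025], "jaw": 0.4}, {"delta_pos": [0.234, -0.276, 0], "turn": [0, 0, 0.0025], "jaw": 0.4}, {"delta_pos": [0.31, -0.368, 0], "turn": [0, 0, 0.0025], "jaw": 0.4}, {"delta_pos": [0.31, -0.368, 0], "turn": [0, 0, 0.0025], "jaw": 0.4}]'

```text
time: 18.83
position: [0.5647, 0.0744, 0.1262]
eef_rot: [[-0.976, 0.218, -0.009], [0.218, 0.976, -0.001], [0.009, -0.003, -1.0]]
contact_force: [1.1, -0.5, -0.3]
width: 0.0533
```

>>> drive_tool --motion '[{"delta_pos": [0.078, -0.093, 0], "turn": [0, 0, 0], "jaw": 0.4}, {"delta_pos": [0.156, -0.186, 0], "turn": [0, 0, 0], "jaw": 0.4}, {"delta_pos": [0.234, -0.28, 0], "turn": [0, 0, 0], "jaw": 0.4}, {"delta_pos": [0.3066, -0.3728, 0], "turn": [0, 0, 0], "jaw": 0.4}, {"delta_pos": [0.3066, -0.3728, 0], "turn": [0, 0, 0], "jaw": 0.4}]'

```text
time: 19.25
position: [0.4712, 0.0007, 0.1275]
eef_rot: [[-0.976, 0.219, -0.006], [0.219, 0.976, -0.0], [0.006, -0.002, -1.0]]
contact_force: [0.2, -0.1, -1.4]
width: 0.0537
```

>>> drive_tool --motion '[{"delta_pos": [0, 0, 0], "turn": [0, 0, 0], "jaw": 0.4}, {"delta_pos": [0, 0, 0.02], "turn": [0, 0, 0], "jaw": 0.4}, {"delta_pos": [0, 0, 0.05], "turn": [0, 0, 0], "jaw": 0.4}, {"delta_pos": [0, 0, 0.08], "turn": [0, 0, 0], "jaw": 0.4}, {"delta_pos": [0, 0, 0.08], "turn": [0, 0, 0], "jaw": 0.4}]'

```text
time: 19.67
position: [0.4743, 0.0029, 0.1078]
eef_rot: [[-0.976, 0.216, -0.004], [0.216, 0.976, 0.001], [0.004, -0.0, -1.0]]
contact_force: [0.2, -0.4, -1.4]
width: 0.0532
```

```bash
python3 - <<'E'
from h import *
plan((.474,.0019,.074,167.5))
a=save('top','x.png',(225,150,325,250),4);b=save('scene','y.png',(235,160,335,260),4)
cv2.imwrite('pics/c7.png',np.hstack([a,b])[:,:,::-1])
E
```

```text
[4.740e-01 1.900e-03 7.400e-02 1.675e+02] -> dpos [-0.0004 -0.0041  0.1351] turn z 0.00013 mm 34 deg -0.05
```

View pics/c7.png

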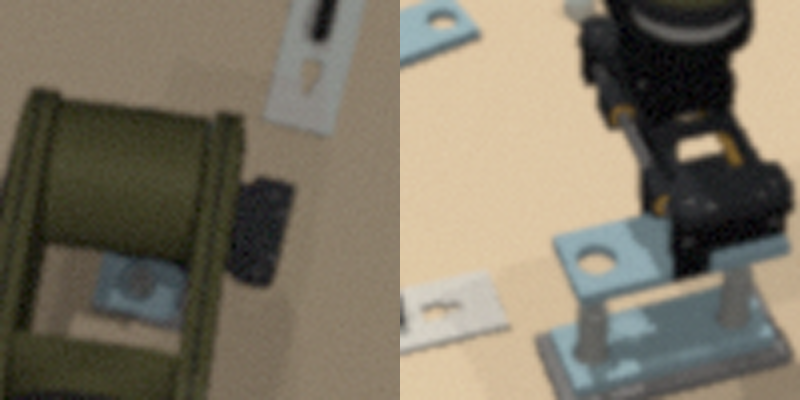

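The first plate lies flat on the base and the second is aligned over the pins, so I'll lower it.

>>> drive_tool --motion '[{"delta_pos": [0, -0.002, 0.03], "turn": [0, 0, 0], "jaw": 0.4}, {"delta_pos": [0, -0.004, 0.06], "turn": [0, 0, 0], "jaw": 0.4}, {"delta_pos": [0, -0.004, 0.09], "turn": [0, 0, 0], "jaw": 0.4}, {"delta_pos": [0, -0.004, 0.12], "turn": [0, 0, 0], "jaw": 0.4}, {"delta_pos": [0, -0.004, 0.13], "turn": [0, 0, 0], "jaw": 0.4}]'

```text
time: 20.18
position: [0.474, 0.0013, 0.0761]
eef_rot: [[-0.976, 0.217, -0.003], [0.217, 0.976, 0.0], [0.003, -0.0, -1.0]]
contact_force: [-0.1, -0.9, -1.7]
width: 0.0532
```

>>> drive_tool --motion '[{"delta_pos": [0, 0, 0.015], "turn": [0, 0, 0], "jaw": 0.4}, {"delta_pos": [0, 0, 0.03], "turn": [0, 0, 0], "jaw": 0.4}, {"delta_pos": [0, 0, 0.045], "turn": [0, 0, 0], "jaw": 0.4}, {"delta_pos": [0, 0, 0.06], "turn": [0, 0, 0], "jaw": 0.4}, {"delta_pos": [0, 0, 0.07], "turn": [0, 0, 0], "jaw": 0.4}]'

```text
time: 20.6
position: [0.4751, 0.0013, 0.0601]
eef_rot: [[-0.976, 0.217, -0.0], [0.217, 0.976, 0.0], [0.0, -0.0, -1.0]]
contact_force: [-0.6, 0.8, -0.8]
width: 0.0535
```

>>> drive_tool --motion '[{"delta_pos": [0, 0, 0.025], "turn": [0, 0, 0], "jaw": 0.4}, {"delta_pos": [0, 0, 0.05], "turn": [0, 0, 0], "jaw": 0.4}, {"delta_pos": [0, 0, 0.075], "turn": [0, 0, 0], "jaw": 0.4}, {"delta_pos": [0, 0, 0.095], "turn": [0, 0, 0], "jaw": 0.4}, {"delta_pos": [0, 0, 0.11], "turn": [0, 0, 0], "jaw": 0.4}]'

```text
time: 21.02
position: [0.4747, 0.0013, 0.032]
eef_rot: [[-0.976, 0.216, -0.001], [0.216, 0.976, 0.0], [0.001, -0.0, -1.0]]
contact_force: [-0.0, -0.8, -0.6]
width: 0.0534
```

>>> drive_tool --motion '[{"delta_pos": [0, 0, 0], "turn": [0, 0, 0], "jaw": 0.4}, {"delta_pos": [0, 0, 0], "turn": [0, 0, 0], "jaw": 0.75}, {"delta_pos": [0, 0, 0], "turn": [0, 0, 0], "jaw": 0.75}, {"delta_pos": [0, 0, 0], "turn": [0, 0, 0], "jaw": 0.75}, {"delta_pos": [0, 0, 0], "turn": [0, 0, 0], "jaw": 0.75}]'

```text
time: 21.43
position: [0.4756, 0.0012, 0.0335]
eef_rot: [[-0.976, 0.216, 0.001], [0.216, 0.976, -0.0], [-0.001, 0.0, -1.0]]
contact_force: [1.3, -0.7, 0.7]
width: 0.0701
```

>>> drive_tool --motion '[{"delta_pos": [0, 0, -0.06], "turn": [0, 0, 0], "jaw": 0.8}, {"delta_pos": [0, 0, -0.18], "turn": [0, 0, 0], "jaw": 0.8}, {"delta_pos": [0, 0, -0.3], "turn": [0, 0, 0], "jaw": 0.8}, {"delta_pos": [0, 0, -0.42], "turn": [0, 0, 0], "jaw": 0.8}, {"delta_pos": [0, 0, -0.48], "turn": [0, 0, 0], "jaw": 0.8}]'

```text
time: 21.85
position: [0.4772, 0.001, 0.1577]
eef_rot: [[-0.976, 0.216, 0.006], [0.216, 0.976, -0.001], [-0.006, 0.001, -1.0]]
contact_force: [0.6, -0.2, 0.6]
width: 0.076
```

```bash
python3 - <<'E'
from h import *
for p in plates(): print(np.round(p[:6],3),np.round(p[8:],4))
o=r.get_obs();print(o['position'],o['time'])
plan((.482,-.185,.15,180.9),(.4895,-.3795,.10,180.9),(.4895,-.3795,.03,180.9),start=(.4745,.0013,.152,167.5))
E
```

```text
[  0.821  -0.719  11.066 106.362  44.554 509.   ] [ 0.8215 -0.7193]
[ 4.8800e-01 -3.7900e-01  9.3000e-02  1.3039e+02  4.8835e+01  4.9200e+02] [ 0.4888 -0.3795]
[ 4.3000e-01  2.0800e-01 -5.7950e+00  1.3349e+02  4.9785e+01  7.0400e+02] [0.4305 0.2079]
[ 3.4300e-01 -8.5900e-01 -2.1000e-02  9.7527e+01  3.5508e+01  3.8000e+02] [ 0.3425 -0.8569]
[0.47857514 0.00091653 0.15986256] 21.9
[ 4.820e-01 -1.850e-01  1.500e-01  1.809e+02] -> dpos [-0.1906 -0.721   0.008 ] turn z -0.03722 mm 186 deg 13.4
[ 4.895e-01 -3.795e-01  1.000e-01  1.809e+02] -> dpos [-0.0178 -0.7784  0.2   ] turn z -0.0 mm 201 deg 0.0
[ 4.895e-01 -3.795e-01  3.000e-02  1.809e+02] -> dpos [0.   0.   0.28] turn z -0.0 mm 70 deg 0.0
```

>>> drive_tool --motion '[{"delta_pos": [-0.045, -0.15, 0], "turn": [0, 0, -0.01], "jaw": 0.8}, {"delta_pos": [-0.09, -0.3, 0], "turn": [0, 0, -0.02], "jaw": 0.8}, {"delta_pos": [-0.135, -0.45, 0], "turn": [0, 0, -0.03], "jaw": 0.8}, {"delta_pos": [-0.17, -0.6, 0.008], "turn": [0, 0, -0.0372], "jaw": 0.8}, {"delta_pos": [-0.1906, -0.721, 0.008], "turn": [0, 0, -0.0372], "jaw": 0.8}]'

```text
time: 22.32
position: [0.4822, -0.1873, 0.15]
eef_rot: [[-1.0, -0.016, -0.001], [-0.016, 1.0, -0.0], [0.001, -0.0, -1.0]]
contact_force: [-0.1, -0.3, -0.1]
width: 0.0763
```

>>> drive_tool --motion '[{"delta_pos": [-0.004, -0.155, 0], "turn": [0, 0, 0], "jaw": 0.8}, {"delta_pos": [-0.008, -0.31, 0], "turn": [0, 0, 0], "jaw": 0.8}, {"delta_pos": [-0.012, -0.465, 0.05], "turn": [0, 0, 0], "jaw": 0.8}, {"delta_pos": [-0.0178, -0.62, 0.1], "turn": [0, 0, 0], "jaw": 0.8}, {"delta_pos": [-0.0178, -0.7784, 0.15], "turn": [0, 0, 0], "jaw": 0.8}]'

```text
time: 22.73
position: [0.4898, -0.3813, 0.1123]
eef_rot: [[-1.0, -0.015, 0.0], [-0.015, 1.0, 0.0], [-0.0, 0.0, -1.0]]
contact_force: [0.7, -0.7, 1.0]
width: 0.076
```

>>> drive_tool --motion '[{"delta_pos": [0, 0, 0.08], "turn": [0, 0, 0], "jaw": 0.8}, {"delta_pos": [0, 0, 0.16], "turn": [0, 0, 0], "jaw": 0.8}, {"delta_pos": [0, 0, 0.24], "turn": [0, 0, 0], "jaw": 0.8}, {"delta_pos": [0, 0, 0.3], "turn": [0, 0, 0], "jaw": 0.8}, {"delta_pos": [0, 0, 0.32], "turn": [0, 0, 0], "jaw": 0.8}]'

```text
time: 23.15
position: [0.4879, -0.3778, 0.0292]
eef_rot: [[-1.0, -0.015, -0.005], [-0.015, 1.0, 0.004], [0.005, 0.005, -1.0]]
contact_force: [-1.2, 0.3, -0.7]
width: 0.076
```

```bash
python3 - <<'E'
from h import *
plan((.489,-.3795,.004,180.8))
for p in plates(): print(np.round(p[:6],3),np.round(p[8:],4))
E
```

```text
[ 4.890e-01 -3.795e-01  4.000e-03  1.808e+02] -> dpos [-0.0046 -0.0073  0.1006] turn z 0.00019 mm 25 deg -0.07
[  0.821  -0.719  11.126 106.381  44.845 510.   ] [ 0.8214 -0.719 ]
[ 4.73000e-01  3.00000e-03 -1.11510e+01  1.41186e+02  5.52610e+01
  6.25000e+02] [0.4744 0.0026]
[ 4.30000e-01  2.09000e-01 -6.36800e+00  1.34086e+02  4.84570e+01
  6.87000e+02] [0.4311 0.2082]
[ 3.4200e-01 -8.5800e-01  4.3000e-02  9.7668e+01  3.6106e+01  3.9300e+02] [ 0.3424 -0.8569]
```

>>> drive_tool --motion '[{"delta_pos": [0, 0, 0.025], "turn": [0, 0, 0], "jaw": 0.8}, {"delta_pos": [0, 0, 0.05], "turn": [0, 0, 0], "jaw": 0.8}, {"delta_pos": [0, 0, 0.075], "turn": [0, 0, 0], "jaw": 0.8}, {"delta_pos": [0, 0, 0.095], "turn": [0, 0, 0], "jaw": 0.8}, {"delta_pos": [0, 0, 0.108], "turn": [0, 0, 0], "jaw": 0.8}]'

```text
time: 23.62
position: [0.4901, -0.3795, 0.0061]
eef_rot: [[-1.0, -0.016, -0.0], [-0.016, 1.0, -0.0], [0.0, -0.0, -1.0]]
contact_force: [-0.6, -0.2, -0.4]
width: 0.0761
```

>>> drive_tool --motion '[{"delta_pos": [0, 0, 0], "turn": [0, 0, 0], "jaw": 0.5}, {"delta_pos": [0, 0, 0], "turn": [0, 0, 0], "jaw": 0.4}, {"delta_pos": [0, 0, 0], "turn": [0, 0, 0], "jaw": 0.4}, {"delta_pos": [0, 0, 0], "turn": [0, 0, 0], "jaw": 0.4}, {"delta_pos": [0, 0, 0], "turn": [0, 0, 0], "jaw": 0.4}]'

```text
time: 24.03
position: [0.4904, -0.3798, 0.007]
eef_rot: [[-1.0, -0.016, 0.001], [-0.016, 1.0, -0.001], [-0.001, -0.001, -1.0]]
contact_force: [-0.8, -0.4, 0.5]
width: 0.0533
```

>>> drive_tool --motion '[{"delta_pos": [0, 0, 0], "turn": [0, 0, 0], "jaw": 0.4}, {"delta_pos": [0, 0, 0], "turn": [0, 0, 0], "jaw": 0.4}, {"delta_pos": [0, 0, -0.1], "turn": [0, 0, 0], "jaw": 0.4}, {"delta_pos": [0, 0, -0.22], "turn": [0, 0, 0], "jaw": 0.4}, {"delta_pos": [0, 0, -0.36], "turn": [0, 0, 0], "jaw": 0.4}]'

```text
time: 24.45
position: [0.4886, -0.3782, 0.095]
eef_rot: [[-1.0, -0.015, -0.004], [-0.015, 1.0, 0.004], [0.004, 0.004, -1.0]]
contact_force: [0.3, -0.5, -1.0]
width: 0.0531
```

>>> drive_tool --motion '[{"delta_pos": [0, 0, -0.08], "turn": [0, 0, 0], "jaw": 0.4}, {"delta_pos": [0, 0, -0.14], "turn": [0, 0, 0], "jaw": 0.4}, {"delta_pos": [0, 0, -0.14], "turn": [0, 0, 0], "jaw": 0.4}, {"delta_pos": [0, 0, -0.14], "turn": [0, 0, 0], "jaw": 0.4}, {"delta_pos": [0, 0, -0.14], "turn": [0, 0, 0], "jaw": 0.4}]'

```text
time: 24.87
position: [0.4893, -0.3788, 0.1297]
eef_rot: [[-1.0, -0.015, -0.002], [-0.015, 1.0, 0.002], [0.002, 0.002, -1.0]]
contact_force: [0.2, 0.5, -1.1]
width: 0.0533
```

```bash
python3 - <<'E'
from h import *
o=r.get_obs();print(o['width'],o['position'])
plan((.482,-.188,.13,167.5),(.474,.0019,.13,167.5))
E
```

```text
0.053343595870734846 [ 0.48933967 -0.37882524  0.12973908]
[ 4.820e-01 -1.880e-01  1.300e-01  1.675e+02] -> dpos [1.760e-02 7.637e-01 3.000e-04] turn z 0.03718 mm 191 deg -13.39
[4.740e-01 1.900e-03 1.300e-01 1.675e+02] -> dpos [0.1956 0.7347 0.    ] turn z -0.0 mm 190 deg 0.0
```

>>> drive_tool --motion '[{"delta_pos": [0.003, 0.153, 0], "turn": [0, 0, 0.01], "jaw": 0.4}, {"delta_pos": [0.007, 0.306, 0], "turn": [0, 0, 0.02], "jaw": 0.4}, {"delta_pos": [0.01, 0.459, 0], "turn": [0, 0, 0.03], "jaw": 0.4}, {"delta_pos": [0.014, 0.61, 0], "turn": [0, 0, 0.0372], "jaw": 0.4}, {"delta_pos": [0.0176, 0.7637, 0], "turn": [0, 0, 0.0372], "jaw": 0.4}]'

```text
time: 25.28
position: [0.481, -0.1865, 0.1289]
eef_rot: [[-0.976, 0.219, -0.004], [0.219, 0.976, 0.002], [0.004, 0.001, -1.0]]
contact_force: [-0.2, 0.5, -0.0]
width: 0.0532
```

>>> drive_tool --motion '[{"delta_pos": [0.04, 0.15, 0], "turn": [0, 0, 0], "jaw": 0.4}, {"delta_pos": [0.08, 0.3, 0], "turn": [0, 0, 0], "jaw": 0.4}, {"delta_pos": [0.12, 0.45, 0], "turn": [0, 0, 0], "jaw": 0.4}, {"delta_pos": [0.16, 0.6, 0], "turn": [0, 0, 0], "jaw": 0.4}, {"delta_pos": [0.1936, 0.7347, 0], "turn": [0, 0, 0], "jaw": 0.4}]'

```text
time: 25.7
position: [0.4733, 0.0033, 0.1292]
eef_rot: [[-0.976, 0.216, -0.004], [0.216, 0.976, 0.001], [0.004, -0.0, -1.0]]
contact_force: [0.8, 0.1, -0.3]
width: 0.0534
```

>>> drive_tool --motion '[{"delta_pos": [0, 0, 0], "turn": [0, 0, 0], "jaw": 0.4}, {"delta_pos": [0, 0, 0.02], "turn": [0, 0, 0], "jaw": 0.4}, {"delta_pos": [0, 0, 0.05], "turn": [0, 0, 0], "jaw": 0.4}, {"delta_pos": [0, 0, 0.08], "turn": [0, 0, 0], "jaw": 0.4}, {"delta_pos": [0, 0, 0.08], "turn": [0, 0, 0], "jaw": 0.4}]'

```text
time: 26.12
position: [0.4735, 0.0001, 0.1084]
eef_rot: [[-0.976, 0.219, -0.005], [0.219, 0.976, 0.0], [0.005, -0.001, -1.0]]
contact_force: [-0.6, -0.4, -0.1]
width: 0.0531
```

```bash
python3 - <<'E'
from h import *
plan((.4743,.0019,.074,167.5))
b=save('scene','c8.png',(235,160,335,260),4)
E
```

```text
[4.743e-01 1.900e-03 7.400e-02 1.675e+02] -> dpos [-0.0024  0.0079  0.1375] turn z -0.00034 mm 34 deg 0.12
```

View pics/c8.png

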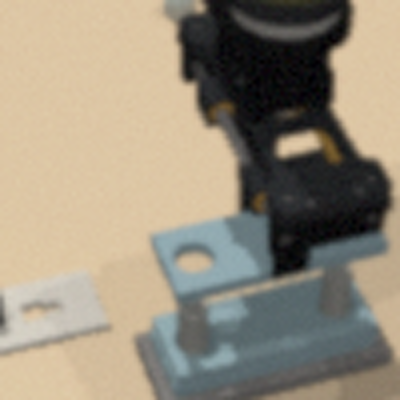

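Two plates are stacked flat and the third is lined up like the others. Lowering.

>>> drive_tool --motion '[{"delta_pos": [-0.001, 0.003, 0.03], "turn": [0, 0, 0], "jaw": 0.4}, {"delta_pos": [-0.001, 0.005, 0.06], "turn": [0, 0, 0], "jaw": 0.4}, {"delta_pos": [-0.001, 0.006, 0.09], "turn": [0, 0, 0], "jaw": 0.4}, {"delta_pos": [-0.001, 0.006, 0.115], "turn": [0, 0, 0], "jaw": 0.4}, {"delta_pos": [-0.001, 0.006, 0.125], "turn": [0, 0, 0], "jaw": 0.4}]'

```text
time: 26.58
position: [0.4749, 0.0025, 0.0786]
eef_rot: [[-0.976, 0.217, -0.002], [0.217, 0.976, 0.0], [0.002, -0.0, -1.0]]
contact_force: [0.4, 0.7, -0.7]
width: 0.0529
```

>>> drive_tool --motion '[{"delta_pos": [0, 0, 0.015], "turn": [0, 0, 0], "jaw": 0.4}, {"delta_pos": [0, 0, 0.03], "turn": [0, 0, 0], "jaw": 0.4}, {"delta_pos": [0, 0, 0.045], "turn": [0, 0, 0], "jaw": 0.4}, {"delta_pos": [0, 0, 0.06], "turn": [0, 0, 0], "jaw": 0.4}, {"delta_pos": [0, 0, 0.07], "turn": [0, 0, 0], "jaw": 0.4}]'

```text
time: 27.0
position: [0.4758, 0.0025, 0.0623]
eef_rot: [[-0.976, 0.216, -0.0], [0.216, 0.976, 0.0], [0.0, -0.0, -1.0]]
contact_force: [0.3, 0.0, -1.1]
width: 0.0528
```

>>> drive_tool --motion '[{"delta_pos": [0, 0, 0.02], "turn": [0, 0, 0], "jaw": 0.4}, {"delta_pos": [0, 0, 0.04], "turn": [0, 0, 0], "jaw": 0.4}, {"delta_pos": [0, 0, 0.06], "turn": [0, 0, 0], "jaw": 0.4}, {"delta_pos": [0, 0, 0.08], "turn": [0, 0, 0], "jaw": 0.4}, {"delta_pos": [0, 0, 0.08], "turn": [0, 0, 0], "jaw": 0.4}]'

```text
time: 27.42
position: [0.4749, 0.0026, 0.0413]
eef_rot: [[-0.976, 0.217, -0.002], [0.217, 0.976, 0.0], [0.002, -0.0, -1.0]]
contact_force: [0.1, -0.1, -0.4]
width: 0.0531
```

>>> drive_tool --motion '[{"delta_pos": [0, 0, 0], "turn": [0, 0, 0], "jaw": 0.4}, {"delta_pos": [0, 0, 0], "turn": [0, 0, 0], "jaw": 0.75}, {"delta_pos": [0, 0, 0], "turn": [0, 0, 0], "jaw": 0.75}, {"delta_pos": [0, 0, 0], "turn": [0, 0, 0], "jaw": 0.75}, {"delta_pos": [0, 0, 0], "turn": [0, 0, 0], "jaw": 0.75}]'

```text
time: 27.83
position: [0.4762, 0.0025, 0.0432]
eef_rot: [[-0.976, 0.217, 0.001], [0.217, 0.976, -0.0], [-0.001, 0.0, -1.0]]
contact_force: [0.1, 0.1, -0.2]
width: 0.0701
```

>>> drive_tool --motion '[{"delta_pos": [0, 0, -0.06], "turn": [0, 0, 0], "jaw": 0.8}, {"delta_pos": [0, 0, -0.18], "turn": [0, 0, 0], "jaw": 0.8}, {"delta_pos": [0, 0, -0.3], "turn": [0, 0, 0], "jaw": 0.8}, {"delta_pos": [0, 0, -0.4], "turn": [0, 0, 0], "jaw": 0.6}, {"delta_pos": [0, 0, -0.4], "turn": [0, 0, 0], "jaw": 0.6}]'

```text
time: 28.25
position: [0.4797, 0.0021, 0.1494]
eef_rot: [[-0.976, 0.216, 0.011], [0.216, 0.976, -0.001], [-0.011, 0.001, -1.0]]
contact_force: [1.1, -0.5, -0.4]
width: 0.0678
```

>>> drive_tool --motion '[{"delta_pos": [0.15, 0.15, 0], "turn": [0, 0, 0], "jaw": 0.6}, {"delta_pos": [0.3, 0.3, 0], "turn": [0, 0, 0], "jaw": 0.6}, {"delta_pos": [0.4, 0.45, 0], "turn": [0, 0, 0], "jaw": 0.6}, {"delta_pos": [0.5, 0.6, 0], "turn": [0, 0, 0], "jaw": 0.6}, {"delta_pos": [0.5, 0.6, 0], "turn": [0, 0, 0], "jaw": 0.6}]'

```text
time: 28.67
position: [0.3845, 0.178, 0.1422]
eef_rot: [[-0.976, 0.216, -0.0], [0.216, 0.976, 0.001], [0.0, 0.001, -1.0]]
contact_force: [1.2, -1.4, 1.0]
width: 0.057
```

```bash
python3 - <<'E'
from h import *
for p in plates(): print(np.round(p[:6],3),np.round(p[8:],4))
o=r.get_obs();print(o['position'],o['time'],yaw(o['eef_rot']))
a=save('top','x.png');cv2.imwrite('pics/t9.png',cv2.resize(a[90:310,80:460],None,fx=2,fy=2)[:,:,::-1])
c,s,an=cover(.005,(270,110,330,190));print(c,s,an)
E
```

```text
[  0.821  -0.719  10.818 106.725  45.125 510.   ] [ 0.8211 -0.719 ]
[ 4.74000e-01  4.00000e-03 -1.15480e+01  1.45161e+02  5.77290e+01
  7.16000e+02] [0.4756 0.0035]
[4.5800e-01 2.0300e-01 7.3280e+00 9.3786e+01 5.4695e+01 3.8300e+02] [0.4532 0.2059]
[ 3.4200e-01 -8.5900e-01  1.1300e-01  9.7592e+01  3.5551e+01  3.8300e+02] [ 0.3425 -0.8569]
[0.38311609 0.18102791 0.14214693] 28.7167 167.71753387723462
(622.8157958984375, -116.1421890258789) (54.3936882019043, 160.73924255371094) 77.28458404541016
```

View pics/t9.png

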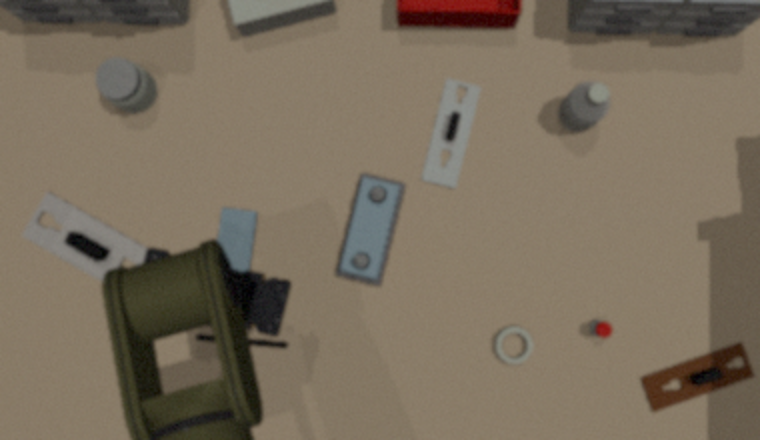

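All three plates are flat on the pins, the bystanders are standing, and I can see no other holed plate. The cover lies at (0.623, -0.116) with a yaw of -12.7°. Next I'll regrip its rib.

```bash
python3 - <<'E'
from h import *
plan((.508,.032,.14,167.2),(.632,-.1175,.12,167.2),(.632,-.1175,.04,167.2),(.632,-.1175,.0115,167.2))
E
```

```text
[5.080e-01 3.200e-02 1.400e-01 1.672e+02] -> dpos [-0.6034 -0.4639  0.0088] turn z 0.00151 mm 190 deg -0.55
[ 6.320e-01 -1.175e-01  1.200e-01  1.672e+02] -> dpos [-0.6162 -0.4733  0.08  ] turn z -0.0 mm 195 deg 0.0
[ 6.320e-01 -1.175e-01  4.000e-02  1.672e+02] -> dpos [0.   0.   0.32] turn z -0.0 mm 80 deg 0.0
[ 6.320e-01 -1.175e-01  1.150e-02  1.672e+02] -> dpos [0.    0.    0.114] turn z -0.0 mm 28 deg 0.0
```

>>> drive_tool --motion '[{"delta_pos": [-0.12, -0.093, 0], "turn": [0, 0, 0.0015], "jaw": 0.5}, {"delta_pos": [-0.24, -0.186, 0], "turn": [0, 0, 0.0015], "jaw": 0.5}, {"delta_pos": [-0.36, -0.28, 0], "turn": [0, 0, 0.0015], "jaw": 0.5}, {"delta_pos": [-0.48, -0.37, 0], "turn": [0, 0, 0.0015], "jaw": 0.5}, {"delta_pos": [-0.6034, -0.4639, 0.008], "turn": [0, 0, 0.0015], "jaw": 0.5}]'

```text
time: 29.23
position: [0.5097, 0.0272, 0.1407]
eef_rot: [[-0.974, 0.227, 0.001], [0.227, 0.974, -0.0], [-0.001, -0.0, -1.0]]
contact_force: [0.8, 0.8, -0.0]
width: 0.0477
```

>>> drive_tool --motion '[{"delta_pos": [-0.123, -0.095, 0], "turn": [0, 0, 0], "jaw": 0.5}, {"delta_pos": [-0.246, -0.19, 0], "turn": [0, 0, 0], "jaw": 0.5}, {"delta_pos": [-0.37, -0.284, 0.02], "turn": [0, 0, 0], "jaw": 0.5}, {"delta_pos": [-0.493, -0.38, 0.05], "turn": [0, 0, 0], "jaw": 0.5}, {"delta_pos": [-0.6162, -0.4733, 0.08], "turn": [0, 0, 0], "jaw": 0.5}]'

```text
time: 29.65
position: [0.6326, -0.1237, 0.1199]
eef_rot: [[-0.974, 0.228, -0.0], [0.228, 0.974, -0.0], [0.0, -0.0, -1.0]]
contact_force: [1.0, 0.7, 0.8]
width: 0.0476
```

>>> drive_tool --motion '[{"delta_pos": [0, 0, 0.05], "turn": [0, 0, 0], "jaw": 0.5}, {"delta_pos": [0, 0, 0.11], "turn": [0, 0, 0], "jaw": 0.5}, {"delta_pos": [0, 0, 0.17], "turn": [0, 0, 0], "jaw": 0.5}, {"delta_pos": [0, 0, 0.22], "turn": [0, 0, 0], "jaw": 0.5}, {"delta_pos": [0, 0, 0.22], "turn": [0, 0, 0], "jaw": 0.5}]'

```text
time: 30.07
position: [0.6283, -0.1185, 0.0611]
eef_rot: [[-0.974, 0.225, -0.007], [0.225, 0.974, 0.002], [0.007, 0.0, -1.0]]
contact_force: [-0.7, 0.3, -1.5]
width: 0.0474
```

>>> drive_tool --motion '[{"delta_pos": [0, 0, 0], "turn": [0, 0, 0], "jaw": 0.5}, {"delta_pos": [0, 0, 0], "turn": [0, 0, 0], "jaw": 0.5}, {"delta_pos": [0, 0, 0], "turn": [0, 0, 0], "jaw": 0.5}, {"delta_pos": [0, 0, 0], "turn": [0, 0, 0], "jaw": 0.5}, {"delta_pos": [0, 0, 0], "turn": [0, 0, 0], "jaw": 0.5}]'

```text
time: 30.48
position: [0.6325, -0.1198, 0.0669]
eef_rot: [[-0.974, 0.225, 0.002], [0.225, 0.974, -0.001], [-0.002, -0.0, -1.0]]
contact_force: [-0.5, 0.5, 0.3]
width: 0.0476
```

```bash
python3 - <<'E'
from h import *
plan((.632,-.1175,.0115,167.2))
E
```

```text
[ 6.320e-01 -1.175e-01  1.150e-02  1.672e+02] -> dpos [0.0043 0.0086 0.2217] turn z -0.00062 mm 55 deg 0.22
```

>>> drive_tool --motion '[{"delta_pos": [0, 0.004, 0.03], "turn": [0, 0, -0.0006], "jaw": 0.5}, {"delta_pos": [0, 0.0086, 0.06], "turn": [0, 0, -0.0006], "jaw": 0.5}, {"delta_pos": [0, 0.0086, 0.09], "turn": [0, 0, -0.0006], "jaw": 0.5}, {"delta_pos": [0, 0.0086, 0.12], "turn": [0, 0, -0.0006], "jaw": 0.5}, {"delta_pos": [0, 0.0086, 0.14], "turn": [0, 0, -0.0006], "jaw": 0.5}]'

```text
time: 30.9
position: [0.6313, -0.1176, 0.0287]
eef_rot: [[-0.975, 0.222, -0.002], [0.222, 0.975, 0.001], [0.002, 0.0, -1.0]]
contact_force: [0.3, -0.6, -0.5]
width: 0.0476
```

>>> drive_tool --motion '[{"delta_pos": [0, 0, 0.015], "turn": [0, 0, 0], "jaw": 0.5}, {"delta_pos": [0, 0, 0.03], "turn": [0, 0, 0], "jaw": 0.5}, {"delta_pos": [0, 0, 0.045], "turn": [0, 0, 0], "jaw": 0.5}, {"delta_pos": [0, 0, 0.06], "turn": [0, 0, 0], "jaw": 0.5}, {"delta_pos": [0, 0, 0.07], "turn": [0, 0, 0], "jaw": 0.5}]'

```text
time: 31.32
position: [0.6323, -0.1178, 0.0129]
eef_rot: [[-0.975, 0.222, -0.0], [0.222, 0.975, 0.0], [0.0, -0.0, -1.0]]
contact_force: [-0.4, 0.0, -0.0]
width: 0.0479
```

>>> drive_tool --motion '[{"delta_pos": [0, 0, 0], "turn": [0, 0, 0], "jaw": 0.5}, {"delta_pos": [0, 0, 0], "turn": [0, 0, 0], "jaw": 0.5}, {"delta_pos": [0, 0, 0], "turn": [0, 0, 0], "jaw": 0.5}, {"delta_pos": [0, 0, 0], "turn": [0, 0, 0], "jaw": 0.5}, {"delta_pos": [0, 0, 0], "turn": [0, 0, 0], "jaw": 0.5}]'

```text
time: 31.73
position: [0.6326, -0.1179, 0.0136]
eef_rot: [[-0.975, 0.222, 0.001], [0.222, 0.975, -0.0], [-0.001, 0.0, -1.0]]
contact_force: [-0.1, 0.8, -0.1]
width: 0.0474
```

>>> drive_tool --motion '[{"delta_pos": [0, 0, 0.01], "turn": [0, 0, 0], "jaw": 0.5}, {"delta_pos": [0, 0, 0.01], "turn": [0, 0, 0], "jaw": 0.2}, {"delta_pos": [0, 0, 0.01], "turn": [0, 0, 0], "jaw": 0}, {"delta_pos": [0, 0, 0.01], "turn": [0, 0, 0], "jaw": 0}, {"delta_pos": [0, 0, 0.01], "turn": [0, 0, 0], "jaw": 0}]'

```text
time: 32.15
position: [0.6323, -0.1178, 0.0107]
eef_rot: [[-0.975, 0.222, -0.0], [0.222, 0.975, -0.0], [0.0, -0.0, -1.0]]
contact_force: [-0.5, 0.3, 0.5]
width: 0.0263
```

>>> drive_tool --motion '[{"delta_pos": [0, 0, 0], "turn": [0, 0, 0], "jaw": 0}, {"delta_pos": [0, 0, 0], "turn": [0, 0, 0], "jaw": 0}, {"delta_pos": [0, 0, 0], "turn": [0, 0, 0], "jaw": 0}, {"delta_pos": [0, 0, 0], "turn": [0, 0, 0], "jaw": 0}, {"delta_pos": [0, 0, 0], "turn": [0, 0, 0], "jaw": 0}]'

```text
time: 32.57
position: [0.6323, -0.1178, 0.0108]
eef_rot: [[-0.975, 0.222, 0.0], [0.222, 0.975, 0.0], [-0.0, 0.0, -1.0]]
contact_force: [1.0, 0.1, 0.3]
width: 0.0138
```

>>> drive_tool --motion '[{"delta_pos": [0, 0, 0], "turn": [0, 0, 0], "jaw": 0}, {"delta_pos": [0, 0, -0.1], "turn": [0, 0, 0], "jaw": 0}, {"delta_pos": [0, 0, -0.22], "turn": [0, 0, 0], "jaw": 0}, {"delta_pos": [0, 0, -0.34], "turn": [0, 0, 0], "jaw": 0}, {"delta_pos": [0, 0, -0.48], "turn": [0, 0, 0], "jaw": 0}]'

```text
time: 32.98
position: [0.6307, -0.1175, 0.1297]
eef_rot: [[-0.975, 0.222, -0.004], [0.222, 0.975, 0.001], [0.004, 0.0, -1.0]]
contact_force: [0.1, -1.0, -2.6]
width: 0.0137
```

>>> drive_tool --motion '[{"delta_pos": [0, 0, 0], "turn": [0, 0, 0], "jaw": 0}, {"delta_pos": [0, 0, 0], "turn": [0, 0, 0], "jaw": 0}, {"delta_pos": [0, 0, 0], "turn": [0, 0, 0], "jaw": 0}, {"delta_pos": [0, 0, 0], "turn": [0, 0, 0], "jaw": 0}, {"delta_pos": [0, 0, 0], "turn": [0, 0, 0], "jaw": 0}]'

```text
time: 33.4
position: [0.6306, -0.1174, 0.1277]
eef_rot: [[-0.975, 0.222, -0.005], [0.222, 0.975, 0.001], [0.005, 0.0, -1.0]]
contact_force: [-0.4, -0.4, -1.6]
width: 0.0135
```

```bash
python3 - <<'E'
from h import *
o=r.get_obs();print(o['width'],o['position'],yaw(o['eef_rot']))
plan((.55,-.058,.13,167.2),(.466,.0042,.13,167.2))
E
```

```text
0.013469126449870625 [ 0.63064059 -0.11740615  0.1277194 ] 167.1710871528843
[ 5.500e-01 -5.800e-02  1.300e-01  1.672e+02] -> dpos [ 0.3673  0.1601 -0.0073] turn z -8e-05 mm 100 deg 0.03
[4.660e-01 4.200e-03 1.300e-01 1.672e+02] -> dpos [0.3828 0.1682 0.    ] turn z -0.0 mm 105 deg 0.0
```

>>> drive_tool --motion '[{"delta_pos": [0.093, 0.04, 0], "turn": [0, 0, 0], "jaw": 0}, {"delta_pos": [0.186, 0.081, 0], "turn": [0, 0, 0], "jaw": 0}, {"delta_pos": [0.28, 0.122, 0], "turn": [0, 0, 0], "jaw": 0}, {"delta_pos": [0.372, 0.162, 0], "turn": [0, 0, 0], "jaw": 0}, {"delta_pos": [0.372, 0.162, 0], "turn": [0, 0, 0], "jaw": 0}]'

```text
time: 33.82
position: [0.5462, -0.0552, 0.1279]
eef_rot: [[-0.975, 0.22, -0.007], [0.22, 0.975, 0.002], [0.007, 0.001, -1.0]]
contact_force: [0.1, 0.3, -2.9]
width: 0.0138
```

>>> drive_tool --motion '[{"delta_pos": [0.095, 0.042, 0], "turn": [0, 0, 0], "jaw": 0}, {"delta_pos": [0.19, 0.084, 0], "turn": [0, 0, 0], "jaw": 0}, {"delta_pos": [0.285, 0.126, 0], "turn": [0, 0, 0], "jaw": 0}, {"delta_pos": [0.383, 0.168, 0], "turn": [0, 0, 0], "jaw": 0}, {"delta_pos": [0.383, 0.168, 0], "turn": [0, 0, 0], "jaw": 0}]'

```text
time: 34.23
position: [0.4629, 0.0064, 0.1286]
eef_rot: [[-0.975, 0.22, -0.005], [0.22, 0.975, 0.001], [0.005, 0.0, -1.0]]
contact_force: [0.5, -0.2, -2.2]
width: 0.0137
```

>>> drive_tool --motion '[{"delta_pos": [0, 0, 0], "turn": [0, 0, 0], "jaw": 0}, {"delta_pos": [0, 0, 0.02], "turn": [0, 0, 0], "jaw": 0}, {"delta_pos": [0, 0, 0.05], "turn": [0, 0, 0], "jaw": 0}, {"delta_pos": [0, 0, 0.08], "turn": [0, 0, 0], "jaw": 0}, {"delta_pos": [0, 0, 0.08], "turn": [0, 0, 0], "jaw": 0}]'

```text
time: 34.65
position: [0.4655, 0.0042, 0.1081]
eef_rot: [[-0.975, 0.223, -0.004], [0.223, 0.975, 0.0], [0.004, -0.001, -1.0]]
contact_force: [-0.4, 0.9, -2.2]
width: 0.0138
```

>>> drive_tool --motion '[{"delta_pos": [0, 0, 0], "turn": [0, 0, 0], "jaw": 0}, {"delta_pos": [0, 0, 0], "turn": [0, 0, 0], "jaw": 0}, {"delta_pos": [0, 0, 0], "turn": [0, 0, 0], "jaw": 0}, {"delta_pos": [0, 0, 0], "turn": [0, 0, 0], "jaw": 0}, {"delta_pos": [0, 0, 0], "turn": [0, 0, 0], "jaw": 0}]'

```text
time: 35.07
position: [0.4669, 0.0045, 0.1111]
eef_rot: [[-0.975, 0.222, 0.001], [0.222, 0.975, -0.0], [-0.001, 0.0, -1.0]]
contact_force: [-1.2, -0.0, -1.8]
width: 0.0139
```

```bash
python3 - <<'E'
from h import *
o=r.get_obs();print(o['width'],o['position'],yaw(o['eef_rot']))
plan((.466,.0042,.092,167.2))
b=save('scene','c10.png',(235,160,335,260),4)
E
```

```text
0.013934290393988207 [0.46687115 0.00449477 0.11113421] 167.17128643848284
[4.660e-01 4.200e-03 9.200e-02 1.672e+02] -> dpos [ 0.0032 -0.0019  0.0765] turn z -8e-05 mm 19 deg 0.03
```

View pics/c10.png

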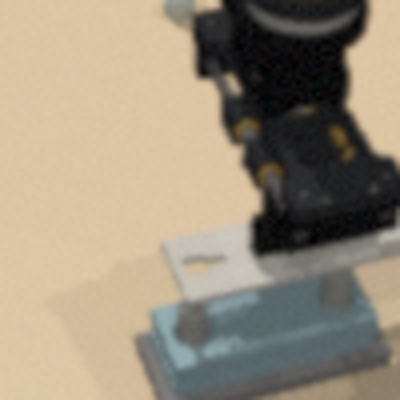

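The cover is over the pins at the unlock position. I'll lower it in small steps with a 0.5 mm correction.

>>> drive_tool --motion '[{"delta_pos": [0.002, -0.001, 0.02], "turn": [0, 0, 0], "jaw": 0}, {"delta_pos": [0.002, -0.001, 0.04], "turn": [0, 0, 0], "jaw": 0}, {"delta_pos": [0.002, -0.001, 0.055], "turn": [0, 0, 0], "jaw": 0}, {"delta_pos": [0.002, -0.001, 0.07], "turn": [0, 0, 0], "jaw": 0}, {"delta_pos": [0.002, -0.001, 0.075], "turn": [0, 0, 0], "jaw": 0}]'

```text
time: 35.53
position: [0.4653, 0.0045, 0.0908]
eef_rot: [[-0.975, 0.222, -0.002], [0.222, 0.975, 0.0], [0.002, -0.0, -1.0]]
contact_force: [-0.0, -0.8, -2.8]
width: 0.0139
```

>>> drive_tool --motion '[{"delta_pos": [0, 0, 0.008], "turn": [0, 0, 0], "jaw": 0}, {"delta_pos": [0, 0, 0.016], "turn": [0, 0, 0], "jaw": 0}, {"delta_pos": [0, 0, 0.022], "turn": [0, 0, 0], "jaw": 0}, {"delta_pos": [0, 0, 0.028], "turn": [0, 0, 0], "jaw": 0}, {"delta_pos": [0, 0, 0.03], "turn": [0, 0, 0], "jaw": 0}]'

```text
time: 35.95
position: [0.466, 0.0044, 0.0843]
eef_rot: [[-0.975, 0.222, -0.0], [0.222, 0.975, 0.0], [0.0, -0.0, -1.0]]
contact_force: [0.3, -0.1, -3.7]
width: 0.0137
```

```bash
python3 - <<'E'
from h import *
o=r.get_obs();print(o['contact_force'],o['moment'])
plan((.466,.0042,.078,167.2))
E
```

```text
[ 0.31623429 -0.07857616 -3.66785674] [ 0.02283732 -0.02539207  0.012014  ]
[4.660e-01 4.200e-03 7.800e-02 1.672e+02] -> dpos [-0.0003 -0.0007  0.0251] turn z -8e-05 mm 6 deg 0.03
```

>>> drive_tool --motion '[{"delta_pos": [0, 0, 0.006], "turn": [0, 0, 0], "jaw": 0}, {"delta_pos": [0, 0, 0.012], "turn": [0, 0, 0], "jaw": 0}, {"delta_pos": [0, 0, 0.018], "turn": [0, 0, 0], "jaw": 0}, {"delta_pos": [0, 0, 0.023], "turn": [0, 0, 0], "jaw": 0}, {"delta_pos": [0, 0, 0.023], "turn": [0, 0, 0], "jaw": 0}]'

```text
time: 36.37
position: [0.4658, 0.0044, 0.0784]
eef_rot: [[-0.975, 0.222, -0.001], [0.222, 0.975, 0.0], [0.001, -0.0, -1.0]]
contact_force: [-0.6, 0.2, -1.4]
width: 0.0133
```

>>> drive_tool --motion '[{"delta_pos": [0, 0, 0], "turn": [0, 0, 0], "jaw": 0}, {"delta_pos": [0, 0, 0], "turn": [0, 0, 0], "jaw": 0}, {"delta_pos": [0, 0, 0], "turn": [0, 0, 0], "jaw": 0}, {"delta_pos": [0, 0, 0], "turn": [0, 0, 0], "jaw": 0}, {"delta_pos": [0, 0, 0], "turn": [0, 0, 0], "jaw": 0}]'

```text
time: 36.78
position: [0.4661, 0.0044, 0.0788]
eef_rot: [[-0.975, 0.222, 0.0], [0.222, 0.975, 0.0], [-0.0, 0.0, -1.0]]
contact_force: [0.0, 0.4, -1.4]
width: 0.0135
```

Seated about 1 mm above the shoulders with no upward force. Now I'll slide it home.

>>> drive_tool --motion '[{"delta_pos": [-0.012, 0, 0], "turn": [0, 0, 0], "jaw": 0}, {"delta_pos": [-0.024, 0, 0], "turn": [0, 0, 0], "jaw": 0}, {"delta_pos": [-0.036, 0, 0], "turn": [0, 0, 0], "jaw": 0}, {"delta_pos": [-0.048, 0, 0], "turn": [0, 0, 0], "jaw": 0}, {"delta_pos": [-0.06, 0, 0], "turn": [0, 0, 0], "jaw": 0}]'

```text
time: 37.2
position: [0.4811, 0.0009, 0.0788]
eef_rot: [[-0.975, 0.222, 0.0], [0.222, 0.975, -0.0], [-0.0, -0.0, -1.0]]
contact_force: [0.4, 0.6, -2.1]
width: 0.0137
```

>>> drive_tool --motion '[{"delta_pos": [-0.002, 0, 0], "turn": [0, 0, 0], "jaw": 0}, {"delta_pos": [-0.005, 0, 0], "turn": [0, 0, 0], "jaw": 0}, {"delta_pos": [-0.007, 0, 0], "turn": [0, 0, 0], "jaw": 0}, {"delta_pos": [-0.007, 0, 0], "turn": [0, 0, 0], "jaw": 0}, {"delta_pos": [-0.007, 0, 0], "turn": [0, 0, 0], "jaw": 0}]'

```text
time: 37.62
position: [0.4823, 0.0007, 0.0787]
eef_rot: [[-0.975, 0.222, -0.0], [0.222, 0.975, 0.0], [0.0, -0.0, -1.0]]
contact_force: [-0.8, 0.2, -2.8]
width: 0.0139
```

>>> drive_tool --motion '[{"delta_pos": [-0.002, 0, 0], "turn": [0, 0, 0], "jaw": 0}, {"delta_pos": [-0.004, 0, 0], "turn": [0, 0, 0], "jaw": 0}, {"delta_pos": [-0.006, 0, 0], "turn": [0, 0, 0], "jaw": 0}, {"delta_pos": [-0.006, 0, 0], "turn": [0, 0, 0], "jaw": 0}, {"delta_pos": [-0.006, 0, 0], "turn": [0, 0, 0], "jaw": 0}]'

```text
time: 38.03
position: [0.4838, 0.0003, 0.0788]
eef_rot: [[-0.975, 0.222, 0.0], [0.222, 0.975, 0.0], [-0.0, 0.0, -1.0]]
contact_force: [1.3, 0.8, -1.7]
width: 0.014
```

```bash
python3 - <<'E'
from h import *
o=r.get_obs();print(o['contact_force'],o['moment'],o['position'])
E
```

```text
[ 1.25051656  0.8009631  -1.66888832] [ 0.05137959 -0.01991744 -0.01047092] [4.83842827e-01 3.47868964e-04 7.87685022e-02]
```

>>> drive_tool --motion '[{"delta_pos": [-0.002, 0, 0], "turn": [0, 0, 0], "jaw": 0}, {"delta_pos": [-0.004, 0, 0], "turn": [0, 0, 0], "jaw": 0}, {"delta_pos": [-0.005, 0, 0], "turn": [0, 0, 0], "jaw": 0}, {"delta_pos": [-0.005, 0, 0], "turn": [0, 0, 0], "jaw": 0}, {"delta_pos": [-0.005, 0, 0], "turn": [0, 0, 0], "jaw": 0}]'

```text
time: 38.45
position: [0.4846, 0.0002, 0.0786]
eef_rot: [[-0.975, 0.222, -0.001], [0.222, 0.975, 0.0], [0.001, -0.0, -1.0]]
contact_force: [-0.9, 0.6, -1.0]
width: 0.0138
```

```bash
python3 - <<'E'
from h import *
o=r.get_obs();print(o['contact_force'],o['moment'],o['position'])
b=save('scene','y.png',(245,185,345,260),8);cv2.imwrite('pics/c11.png',b[:,:,::-1])
E
```

```text
[-0.9112095   0.58381717 -0.98308209] [0.06923796 0.37538673 0.03798106] [4.84594382e-01 1.56097020e-04 7.85628705e-02]
```

View pics/c11.png

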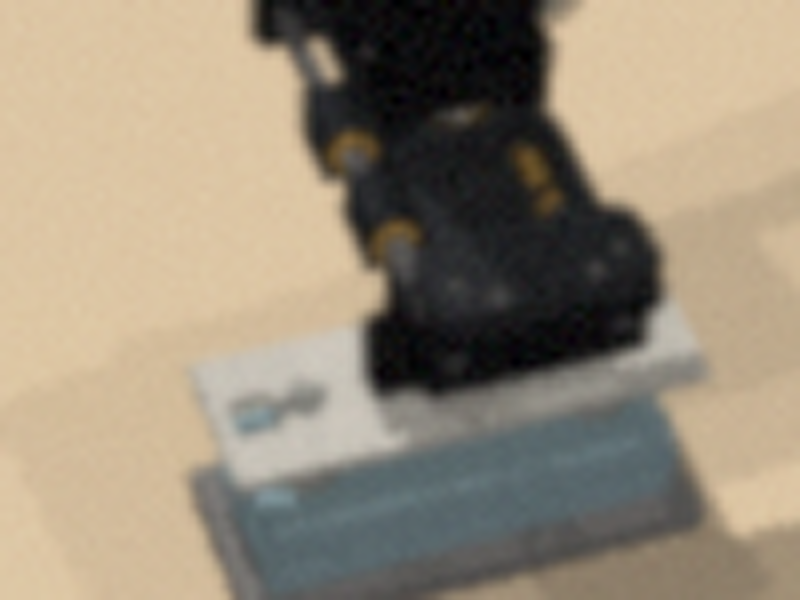

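The pin head now sits at the narrow end of the slot, and the moment reading rose, so the slot end is against the neck. I'll ease off, lower it to the shoulders and release.

>>> drive_tool --motion '[{"delta_pos": [0.002, 0, 0.002], "turn": [0, 0, 0], "jaw": 0}, {"delta_pos": [0.002, 0, 0.004], "turn": [0, 0, 0], "jaw": 0}, {"delta_pos": [0.002, 0, 0.004], "turn": [0, 0, 0], "jaw": 0}, {"delta_pos": [0.002, 0, 0.004], "turn": [0, 0, 0], "jaw": 0}, {"delta_pos": [0.002, 0, 0.004], "turn": [0, 0, 0], "jaw": 0}]'

```text
time: 38.92
position: [0.4846, 0.0002, 0.0778]
eef_rot: [[-0.975, 0.222, 0.0], [0.222, 0.975, 0.0], [-0.0, 0.0, -1.0]]
contact_force: [-1.3, 0.5, -0.6]
width: 0.0137
```

>>> drive_tool --motion '[{"delta_pos": [0, 0, 0], "turn": [0, 0, 0], "jaw": 0.3}, {"delta_pos": [0, 0, 0], "turn": [0, 0, 0], "jaw": 0.5}, {"delta_pos": [0, 0, 0], "turn": [0, 0, 0], "jaw": 0.5}, {"delta_pos": [0, 0, 0], "turn": [0, 0, 0], "jaw": 0.5}, {"delta_pos": [0, 0, 0], "turn": [0, 0, 0], "jaw": 0.5}]'

```text
time: 39.33
position: [0.4849, 0.0001, 0.078]
eef_rot: [[-0.975, 0.222, 0.001], [0.222, 0.975, -0.0], [-0.001, 0.0, -1.0]]
contact_force: [0.2, -0.4, 0.2]
width: 0.0418
```

>>> drive_tool --motion '[{"delta_pos": [0, 0, 0], "turn": [0, 0, 0], "jaw": 0.5}, {"delta_pos": [0, 0, -0.06], "turn": [0, 0, 0], "jaw": 0.5}, {"delta_pos": [0, 0, -0.15], "turn": [0, 0, 0], "jaw": 0.5}, {"delta_pos": [0, 0, -0.25], "turn": [0, 0, 0], "jaw": 0.5}, {"delta_pos": [0, 0, -0.32], "turn": [0, 0, 0], "jaw": 0.5}]'

```text
time: 39.75
position: [0.4852, 0.0001, 0.1598]
eef_rot: [[-0.975, 0.222, 0.002], [0.222, 0.975, -0.0], [-0.002, 0.0, -1.0]]
contact_force: [1.1, 0.3, -0.0]
width: 0.0473
```

>>> drive_tool --motion '[{"delta_pos": [0.1, 0.15, 0], "turn": [0, 0, 0], "jaw": 0.5}, {"delta_pos": [0.2, 0.3, 0], "turn": [0, 0, 0], "jaw": 0.5}, {"delta_pos": [0.3, 0.45, 0], "turn": [0, 0, 0], "jaw": 0.5}, {"delta_pos": [0.4, 0.6, 0], "turn": [0, 0, 0], "jaw": 0.5}, {"delta_pos": [0.4, 0.7, 0], "turn": [0, 0, 0], "jaw": 0.5}]'

```text
time: 40.17
position: [0.4237, 0.1946, 0.1578]
eef_rot: [[-0.975, 0.222, 0.0], [0.222, 0.975, 0.0], [0.0, 0.0, -1.0]]
contact_force: [2.2, -0.1, 0.7]
width: 0.0476
```

```bash
python3 - <<'E'
from h import *
print(cover())
t=save('top','x.png',(235,160,295,245),6);s=save('scene','y.png',(255,205,350,270),5)
h=max(t.shape[0],s.shape[0]);pad=lambda a:np.pad(a,((0,h-a.shape[0]),(0,0),(0,0)))
x=np.hstack([pad(t),pad(s)]);x=cv2.resize(x,None,fx=795/x.shape[1],fy=795/x.shape[1])
cv2.imwrite('pics/c12.png',x[:,:,::-1])
a=save('scene','s13.png')
for q in('bottle','jar','vial'): print(q,[(c,round(d['conf'],2),np.round(d['extent'])) for c in('top','scene') for d in r.spot_in(q,c)[:1]])
for p in plates(): print(np.round(p[:6],3))
E
```

```text
((475.19512939453125, 1.5739250183105469), (55.02568817138672, 160.4878692626953), 77.34717559814453)
bottle [('top', 0.59, array([362., 129., 388., 156.])), ('scene', 0.64, array([176., 160., 202., 210.]))]
jar [('top', 0.75, array([127., 120., 157., 144.])), ('scene', 0.64, array([299., 372., 334., 420.]))]
vial [('scene', 0.52, array([277., 152., 282., 166.]))]
[  0.821  -0.719  11.004 106.771  44.955 509.   ]
[ 3.4300e-01 -8.5900e-01 -3.6800e-01  9.7531e+01  3.5555e+01  3.8500e+02]
```

View pics/c12.png

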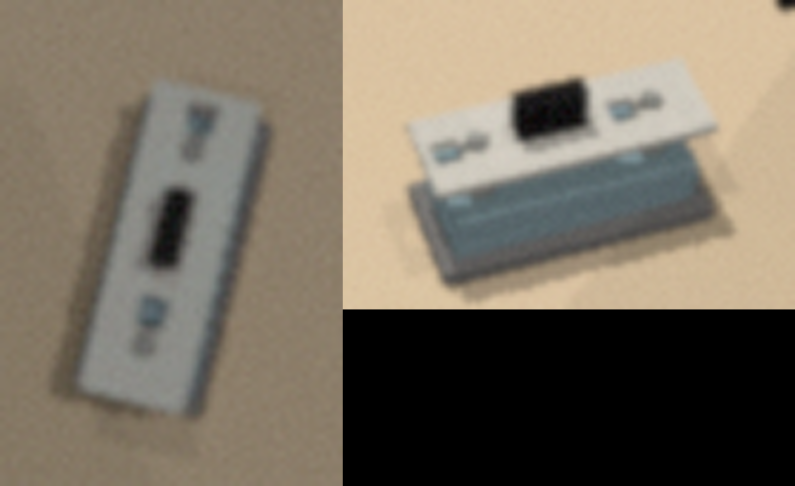

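View pics/s13.png

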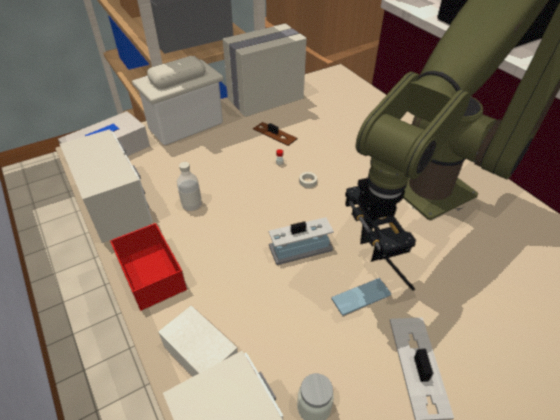

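The cover is flat and locked: heads at the narrow ends, about 1.5 mm from its starting pose and so at the end stop. Everything is standing, so I'll hand in.

```bash
python3 -c "
from plant import r
print(r.job_done())"
```

```text
the job is handed in; nothing more can be done
None
```

The job is handed in after about 41 s of robot time. I unlocked the cover, laid it grip side up on the counter, and threaded the three two-holed plates flat over both pins. I then put the cover back and slid it home under the pin heads.

**Last checks:**
- **Cover:** both cameras show it flat, with the pin heads at the narrow slot ends. It measures about 1.5 mm from its starting pose, which fits sitting against the slot's end stop. My half-millimetre back-off did not show in the tool position.
- **Slide:** it travelled about 19 mm, against 16 mm nominal, before the stop. I felt the stop as a rise in wrist moment; the measured force stayed about 1 N.
- **Plates:** I saw only three two-holed plates at any time. The solid slab stayed out of the stack.
- **Bystanders:** bottle, jar and vial are upright where they began. The detector did not find the vial in the top view, at the start or the end, but found it in the scene view.
- **Forces:** readings after each move stayed within about 4 N.

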